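# Load the tube rack and index its carriage under the cap reader

### The arm

A 6-joint arm with a two-finger parallel gripper is mounted at the origin on the work surface. World frame = base frame: x ahead of the robot, y to its left, z up, the work surface at z = 0. Lengths are in m, angles in degrees, forces in N, time in s.
With the tool pointing down it reaches from about 0.4 to 0.825 m from the base axis. Payload 7 kg.
Tool frame: the origin (TCP) lies midway between the tips of the shut fingers; the grasp point (between the pads) lies 19 mm behind it; x points along the fingers, z is the direction in which the jaws open and shut, and the axes are right-handed (so a half turn about x gives the same grasp; the last joint's range is limited). The gripper opens to 88 mm and grips with 3 to 60 N. Pads are 19 mm wide; open, the fingers measure 130 mm over their backs; the gripper's body (78 mm by 193 mm) begins 47 mm behind the grasp point.
Start: joints at [92.424, 20.546, 0.682, 0, -70.136, -16.507], TCP at [0.164, 0.655, 0.227] pointing down, gripper open.
Joint ranges: [-176.03, 176.03], [-82.01, 121.73], [-58.28, 71.71], [-173.87, 95.51], [-174.79, -0.11], [-173.66, 173.66]. Speed limits (degrees/s): [136.94, 136.94, 172.46, 180, 180, 180].

### API

Orientations are given as [roll, pitch, yaw] about the fixed x, y, z axes, in that order (R = Rz(yaw) Ry(pitch) Rx(roll)).
In Python, from plant import get_state, capture, close_job gives the robot as it stands.
- The arm moves only by the tool play_rows, never from a script. Its argument "series" is one flat list of numbers, 4 for each row, row after row: the shift along the tool's x, y, z in m, then the turn about the tool's x in rad. In form: [tx, ty, tz, spin, tx, ty, tz, spin, ...]. A call has exactly 5 rows; each row shifts and turns the commanded pose from where the row before left it, along the tool's axes as they then stand; what a row does not reach is not made up. A row lasts 1/12 s, in which the tool goes at most 41.7 mm and 7.16 degrees, less where a joint would pass 70% of its speed; a pose out of reach is approached as far as the arm can. A call is refused whole if a number of a shift passes 0.0417 or a number of a turn 0.125, either way. A call with a gripper value outside its range is refused whole. "jaw" is the opening in per cent of the stroke, from 0 (shut) to 100 (fully open), set as the call begins (left out, the last holds). The fingers move at their own pace and stop on an object; "squeeze" is the grip in N (left out, the last holds). Time passes only in rows, so rows that do not move let the fingers close, or fill a call up. It gives the time, the measured TCP pose, the force and the opening at its end, in the units of the state.
- get_state(): the state, without advancing time (a new reading comes with each control period).
- capture(name): name is "side" or "top" or "wrist"; returns a dict with "img" (400x640x3 uint8, blue, green, red), "K" (3x3 intrinsics, pixels), "world_from_camera" (4x4, takes a point from camera to world coordinates). Camera axes: x right, y down, z forward; pixel columns grow to the right and rows downward; lengths in m; the calibration is good to about 2 mm. The wrist camera is an equidistant fisheye: a pixel r from the principal point sees the ray r / f radians off the axis. A picture is of the moment at which its call begins. There is no depth.
- close_job(): hands the job in, once; it reports no verdict.
The state is a dict: "time_s": time; "joints": joint angles; "qd": joint speeds; "joint_torque": joint torques, N m; "tcp_pos": TCP position; "eef_rot": TCP orientation; "contact_force": force on the tool from outside, world axes, zero at the start; "moment": the same for the moment, N m; "gripper_width": finger opening in m.
Only numpy, scipy, OpenCV 4.12 (cv2) and the standard library are available. Lean on these libraries where they do the work, as an engineer would, in place of code of your own. Each camera call takes 0.05 s, during which the arm holds its last target.

### The job

Lay the white rack that is full of capped tubes flat in the tray of the sloping carriage, long side up the slope, and let go of it. Then hold the carriage's black release bar up while you slide the carriage along its track until the tray is under the cap reader, and let the bar go so that it drops home in the notch nearest the reader's centre. Do not tip the tubes over, do not touch the reader, and leave the empty rack, the jar and the bottle where they are.

Things in the scene. Friction and masses are not known exactly. Their poses are not given: they have to be found in the camera images.
- rack_full: White block rack 110 (own x) x 56 (own y) x 38 mm high, filled with 15 capped tubes fixed in it; caps reach 75 mm above its underside; about 0.26 kg. Origin: centre of the underside, z up. Loose on the bench to the robot's left, in either of two places, yaw within 0.7 rad of the x direction. Grip it across the 56 mm.
- rack_empty: The same white rack without tubes (only empty wells, 38 mm high). Bystander. Origin at the centre of the underside. The two racks swap places between starts.
- jar: Brown glass jar, 54 mm across, 85 mm high, bystander between the racks and the stand. Origin at the centre of its underside.
- bottle: White bottle, 64 mm across, 170 mm high, bystander beyond the jar. Origin at the centre of its underside.
- stand: Fixed stand, base 250 x 374 mm, with a level track along its own y and a plane sloping 22 degrees that rises away from the robot (own +x), its normal leaning back to the robot. Origin on the bench under the middle of the tray's travel (tray floor there 170 mm up), z up. A toothed strip under the carriage's low end has a long parking slot and then 7 notches, 30 mm apart.
- tray (a point): Centre of the tray floor on the aluminium carriage. x up the slope (22 deg), y along the track, z normal to the floor. Floor 130 x 74 mm; the rack lies on it, long side along x, either way round. Lip 12 mm high at x -60 mm (inner face). Four guides 8 mm high, 20 mm long, at x +-45, y +-32 mm (inner faces): 4 mm play each side; for |x| under 35 mm the sides are free for fingers.
- carriage (a joint): Carriage position along the track (m), 0 to 0.27, growing towards the stand's own -y (0.135 is mid-travel). Starts anywhere from 0 to 0.06: there the pawl sits in a long parking slot in which the carriage can creep. Notches at 0.09, 0.12 ... 0.27, with about 2 mm of play, lock it. Slides with about 1 N when the bar is up.
- bar (a joint): Lift of the release bar (m) along the tray's z: 0 fully down in a notch, 0.026 upper stop. A spring pulls it down with 6 to 10 N. From 0.016 up its pawl clears the teeth; it does not stay up by itself. Let go between two notches it slips into the nearer one and pulls the carriage along.
- bar_grip (a point): Centre of the black release bar at the low, robot-facing end of the carriage; axes as the tray. Bar 14 mm wide (tray y), 14 mm thick, 60 mm long (tray x, down the slope), on two thin uprights. With the bar down it is at tray x -94, y 0, z 52 mm; the carriage deck (50 mm wide there) is at tray z 0. Grip it across the 14 mm, tool square to the slope.
- reader: The cap reader, fixed: white head on a sloping arm from a 375 mm high grey post behind the stand (post 178 mm beyond the origin, towards own +x; the arm runs above the track from post to head). Origin on the bench right under the middle of the head; axes as the stand.
- reader_lens (a point): Centre of the underside of the cap reader's fixed head (60 x 60 mm, 52 mm high), 98 mm above the tray plane along tray z, at tray x 20 mm. Axes as the stand's (y along the track). It matches a carriage position from 0.20 to 0.27. The loaded rack passes 20 mm below it. Tray under reader: both at the same place along the track.
Not all that is in view belongs to the job. Leave any red look-alike of the rack_full alone.

How it is judged (in metres and radians):
On the way, in this order (a step that is already met when the one before it is completed fails the run):
1. the full rack rests in the tray and is released (x of rack_full in the frame of tray between -0.013 and 0.013 m and y of rack_full in the frame of tray between -0.008 and 0.008 m and z of rack_full in the frame of tray between -0.004 and 0.005 m and angle between the z axis of rack_full and the z axis of tray, either way round below 0.08 rad and contact force between the fingers and rack_full below 0.1 N and linear speed of rack_full below 0.03 m/s), for 0.2 s.
2. the release bar is held up while the loaded carriage slides (value of joint bar above 0.012 m and distance of tray from where it was at the start of the episode above 0.08 m and x of rack_full in the frame of tray between -0.013 and 0.013 m and y of rack_full in the frame of tray between -0.008 and 0.008 m and z of rack_full in the frame of tray between -0.004 and 0.005 m and angle between the z axis of rack_full and the z axis of tray, either way round below 0.08 rad), for 0.1 s.
At the end, for the whole second after the job is handed in: Bar down in a notch (lift under 4 mm); tray centre within 20 mm of the reader's centre along the track; full rack flat in the tray: within 13 mm along and 8 mm across of its centre, underside within 5 mm of the floor, under 0.08 rad to it; all at rest (value of joint bar below 0.004 m and y of tray in the frame of reader_lens between -0.02 and 0.02 m and x of rack_full in the frame of tray between -0.013 and 0.013 m and y of rack_full in the frame of tray between -0.008 and 0.008 m and z of rack_full in the frame of tray between -0.004 and 0.005 m and angle between the z axis of rack_full and the z axis of tray, either way round below 0.08 rad and linear speed of rack_full below 0.02 m/s and velocity of joint carriage between -0.01 and 0.01 m/s); the robot touches nothing.
It fails at once if the empty rack, jar or bottle is shifted by more than 25 mm (distance of any of rack_empty, jar, bottle from where it was at the start of the episode above 0.025 m).
It fails at once if the reader is struck (over 3 N) (contact force between anything else and reader above 3 N).
It fails at once if the full rack is tipped more than 57 degrees (angle between rack_full's own z axis and vertical above 1 rad).
It also fails if it takes over 51 s, if anything falls off the work surface, if the arm or the gripper's body presses on something with over 40 N, if the wrist force passes 120 N, or if a joint passes its speed limit or range.

## Working session

There is one attempt and no reset: what is moved stays moved. The work goes in short steps, Python scripts to look and compute and a tool call to move; the robot and the scene stay as the last step left them, time stands still between calls to the robot, and variables do not carry over. Pictures are saved under pics/ and viewed, and the job is handed in when it is done.

Besides the shell and the picture viewer there is one more tool, called after "Emit:" as name(argument=value, ...) on one line, values as JSON. play_rows: Moves the arm, as the interface text tells. Its arguments: {"type":"object","properties":{"series":{"type":"array","items":{"type":"number"}},"jaw":{"type":"number"},"squeeze":{"type":"number"}},"required":["series"]}

```bash
ls; mkdir -p pics
python3 - <<'E'
from plant import get_state,capture
import cv2,json
print(get_state())
for n in ["side","top","wrist"]:
    c=capture(n); cv2.imwrite(f"pics/{n}0.png",c["img"]); print(n,c["K"].round(1).tolist(),c["world_from_camera"].round(4).tolist())
E
```

```text
pics
{'time_s': 0.0, 'joints': array([ 9.24245983e+01,  2.05909102e+01,  6.32179867e-01, -1.89248867e-02,
       -7.01365584e+01, -1.65070180e+01]), 'qd': array([-0.01867011, -0.03386271,  0.1423321 ,  0.01774763,  0.00899535,
       -0.11064624]), 'joint_torque': array([-2.25912394e-03, -5.82713306e+01,  2.93063807e+01,  6.99730530e+00,
        7.10398905e-03, -1.50167266e-04]), 'tcp_pos': array([0.16415325, 0.65421397, 0.22562028]), 'eef_rot': array([  5.93301574,  89.90306417, -98.15584906]), 'contact_force': array([-0.0906661 , -0.9158109 , -0.12306513]), 'moment': array([-0.02571679,  0.02769864,  0.00752855]), 'gripper_width': 0.08742716375543509}
side [[367.7, 0.0, 322.9], [0.0, 367.7, 199.6], [0.0, 0.0, 1.0]] [[-0.733, -0.4577, 0.5032, 0.1498], [-0.68, 0.4734, -0.5599, 0.6004], [0.018, -0.7526, -0.6583, 0.7908], [0.0, 0.0, 0.0, 1.0]]
top [[366.8, 0.0, 316.9], [0.0, 366.8, 205.6], [0.0, 0.0, 1.0]] [[-0.0193, -0.9941, 0.1067, 0.498], [-0.9998, 0.0181, -0.0119, 0.09], [0.0099, -0.1069, -0.9942, 1.1825], [0.0, 0.0, 0.0, 1.0]]
wrist [[309.7, 0.0, 316.0], [0.0, 309.7, 198.7], [0.0, 0.0, 1.0]] [[-0.243, -0.929, -0.2791, 0.24], [-0.97, 0.2334, 0.0678, 0.6361], [0.0022, 0.2872, -0.9579, 0.3831], [0.0, 0.0, 0.0, 1.0]]
```

View pics/side0.png

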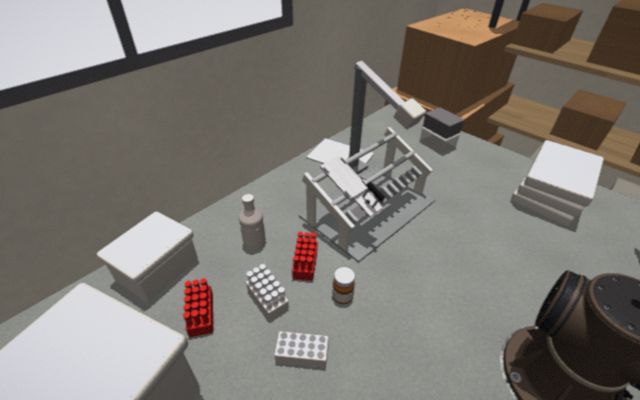

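View pics/top0.png

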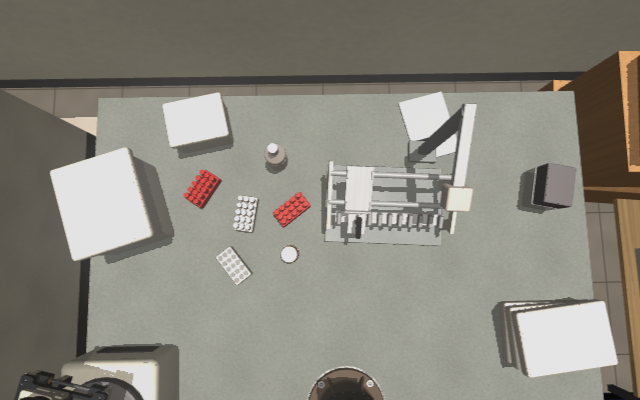

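View pics/wrist0.png

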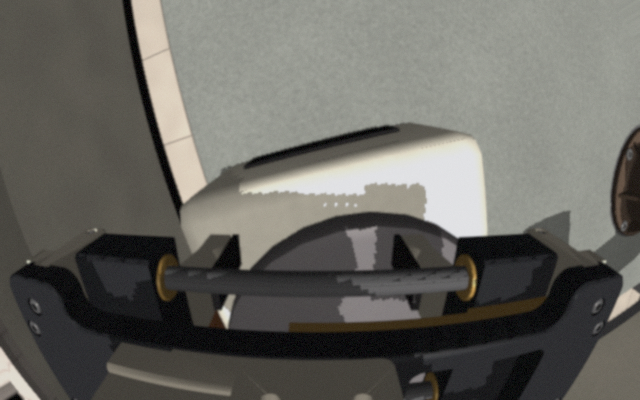

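The side view shows the full rack at (266,289), the empty rack at (302,347), the jar at (344,285) and the bottle at (252,225). The stand's parked carriage is at about (355,185) with the black bar at (376,190). In the top view the full rack is at (245,214), the empty rack at (233,265), the bar at (358,228) and the reader head at (457,199). There are two red decoys. I'll zoom in.

```bash
cat > h.py <<'E'
import numpy as np,cv2
from plant import get_state,capture
def cam(n,save=None):
    c=capture(n)
    if save: cv2.imwrite(f"pics/{save}.png",c["img"])
    return c
def ray(c,u,v):
    K=c["K"];T=np.array(c["world_from_camera"])
    d=T[:3,:3]@np.array([(u-K[0][2])/K[0][0],(v-K[1][2])/K[1][1],1.]);return T[:3,3],d/np.linalg.norm(d)
def onz(c,u,v,z):
    o,d=ray(c,u,v);return o+d*(z-o[2])/d[2]
def onplane(c,u,v,p,n):
    o,d=ray(c,u,v);return o+d*((p-o)@n)/(d@n)
def proj(c,P):
    T=np.linalg.inv(np.array(c["world_from_camera"]));p=T[:3,:3]@np.asarray(P,float)+T[:3,3];q=np.array(c["K"])@p;return q[:2]/q[2]
def tri(c1,a,c2,b):
    o1,d1=ray(c1,*a);o2,d2=ray(c2,*b)
    A=np.stack([d1,-d2],1);s=np.linalg.lstsq(A,o2-o1,rcond=None)[0]
    p,q=o1+d1*s[0],o2+d2*s[1];return (p+q)/2,np.linalg.norm(p-q)
E
python3 - <<'E'
import cv2
t=cv2.imread("pics/top0.png");s=cv2.imread("pics/side0.png")
cv2.imwrite("pics/t1.png",cv2.resize(t[150:300,200:320],None,fx=5,fy=5,interpolation=cv2.INTER_CUBIC)[:600])
cv2.imwrite("pics/t2.png",cv2.resize(t[95:250,320:480],None,fx=5,fy=5,interpolation=cv2.INTER_CUBIC)[200:])
cv2.imwrite("pics/s1.png",cv2.resize(s[120:260,290:450],None,fx=5,fy=5,interpolation=cv2.INTER_CUBIC)[:600])
cv2.imwrite("pics/s2.png",cv2.resize(s[250:370,230:370],None,fx=5,fy=5,interpolation=cv2.INTER_CUBIC))
E
```

```text
(no output)
```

View pics/t1.png

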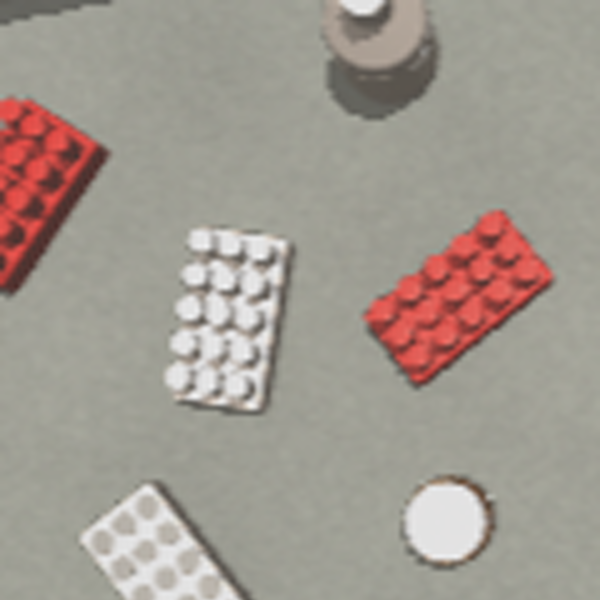

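View pics/t2.png

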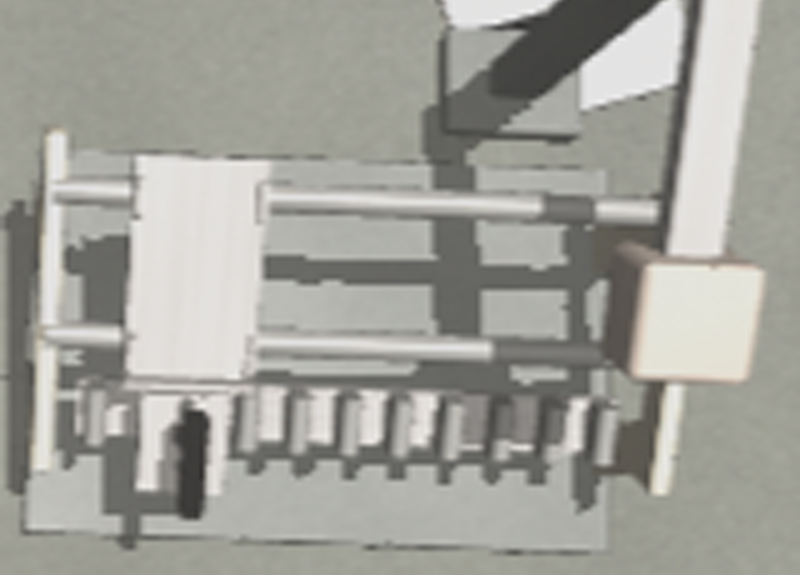

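View pics/s1.png

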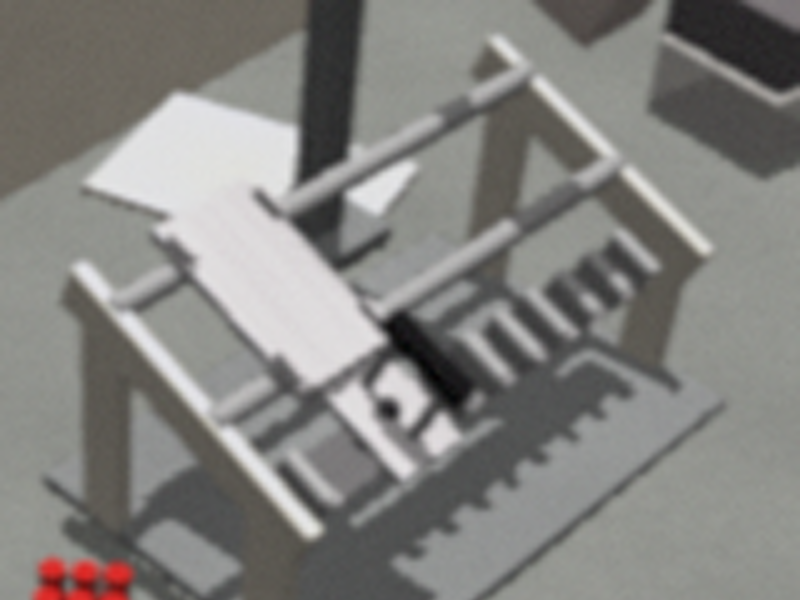

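View pics/s2.png

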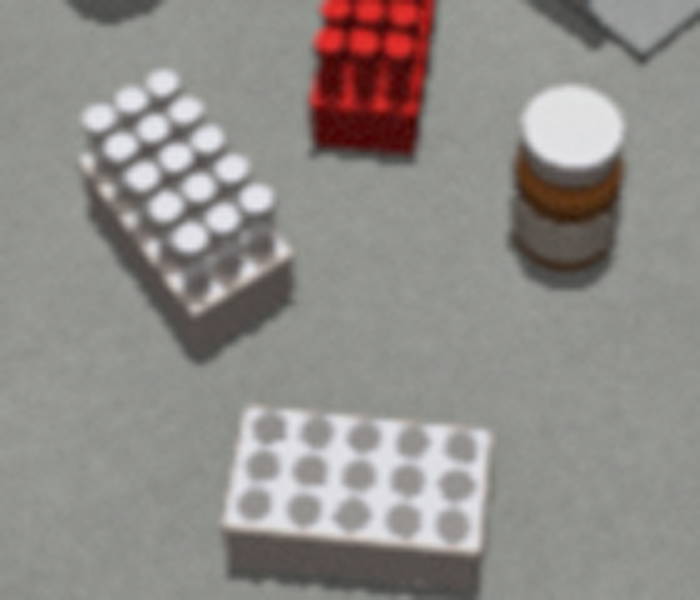

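Run:
```python
from h import *
t=cam("top");s=cam("side")
f=lambda u,v,ox,oy:((u+.5)/5-.5+ox,(v+.5)/5-.5+oy)
T=[f(u,v,200,150) for u,v in [(202,239),(262,248),(180,377),(238,386)]]
S=[f(u,v,230,250) for u,v in [(162,82),(256,198),(98,118),(190,238)]]
for a in T: print("top z75",onz(t,*a,.075).round(4))
for a in S: print("side z75",onz(s,*a,.075).round(4))
P=[onz(t,*a,.075) for a in T]; Q=[onz(s,*a,.075) for a in S]
print("centres",np.mean(P,0),np.mean(Q,0))
for X in (P,Q):
  for i,j in((2,0),(3,1),(1,0),(3,2)):
    d=X[j]-X[i];print(np.linalg.norm(d).round(4),np.degrees(np.arctan2(d[1],d[0])).round(2))
print("jar",onz(t,*f(446,522,200,150),.085),"bottle",onz(t,*f(365,5,200,150),.17))
print("red",onz(t,*f(460,295,200,150),.06))
B=[f(u,v,320,135) for u,v in [(605,170),(605,550),(25,530)]]
for b in B: print("base",onz(t,*b,.008).round(4))
# bar dark mask
for n,c,(x0,y0,x1,y1) in (("t",t,(350,205,370,245)),("s",s,(360,175,392,205))):
    g=c["img"][y0:y1,x0:x1].max(2);m=(g<45).astype(np.uint8)
    ys,xs=np.nonzero(m);r=cv2.minAreaRect(np.stack([xs+x0,ys+y0],1).astype(np.float32));print(n,m.sum(),r, cv2.boxPoints(r).round(1).tolist())
```

```text
top z75 [0.646  0.3098 0.075 ]
top z75 [0.6398 0.2735 0.075 ]
top z75 [0.5623 0.3228 0.075 ]
top z75 [0.5562 0.2879 0.075 ]
side z75 [0.6364 0.2754 0.075 ]
side z75 [0.5533 0.2892 0.075 ]
side z75 [0.6418 0.3106 0.075 ]
side z75 [0.5589 0.3242 0.075 ]
centres [0.60108054 0.29851443 0.075     ] [0.5975944 0.2998647 0.075    ]
0.0846 -8.82
0.0848 -9.83
0.0369 80.38
0.0354 80.12
0.0356 -98.7
0.0355 -99.12
0.0843 -9.41
0.084 -9.34
jar [0.47277274 0.16295118 0.085     ] bottle [0.76463208 0.19971508 0.17      ]
red [0.61040069 0.15447738 0.06      ]
base [ 0.738  -0.3305  0.008 ]
base [ 0.4913 -0.3168  0.008 ]
base [0.5111 0.0535 0.008 ]
t 0 ((0.0, 0.0), (0.0, 0.0), 0.0) [[0.0, 0.0], [0.0, 0.0], [0.0, 0.0], [0.0, 0.0]]
s 122 ((375.1241149902344, 192.1103515625), (18.908491134643555, 15.385169982910156), 86.633544921875) [[366.8999938964844, 183.10000610351562], [382.20001220703125, 182.1999969482422], [383.3999938964844, 201.10000610351562], [368.0, 202.0]]
```

Run:
```python
from h import *
t=cam("top");s=cam("side")
f=lambda u,v,ox,oy:((u+.5)/5-.5+ox,(v+.5)/5-.5+oy)
psi=np.radians(-3.1);O=np.array([.6246,-.1385,0])
c,si=np.cos(psi),np.sin(psi);Rz=np.array([[c,-si,0],[si,c,0],[0,0,1]])
a=np.radians(22);Rt=Rz@np.array([[np.cos(a),0,-np.sin(a)],[0,1,0],[np.sin(a),0,np.cos(a)]])
p0=O+[0,0,.17];n=Rt[:,2]
L=lambda P:(Rt.T@(P-p0)).round(4)
for u,v in [(138,155),(270,160),(250,378),(127,378)]:
    print("tray top",L(onplane(t,*f(u,v,320,135),p0,n)))
for u,v in [(250,185),(155,232),(385,345),(305,392)]:
    print("tray side",L(onplane(s,*f(u,v,290,120),p0,n)))
for u,v in [(645,260),(765,265),(750,382),(637,378)]:
    print("head top",L(onplane(t,*f(u,v,320,135),p0+.150*n,n)))
for u,v in [(192,410),(191,515)]:
    print("bar top",L(onplane(t,*f(u,v,320,135),p0+.059*n,n)))
for u,v in [(398,322),(460,395),(410,317),(472,390)]:
    print("bar side",L(onplane(s,*f(u,v,290,120),p0+.059*n,n)))
# rail posts
for u,v in [(192,460)]:
    P,e=tri(t,f(u,v,320,135),s,f(436,356,290,120));print("bar tri",P,e,L(P))
h=cv2.resize(s["img"][80:130,380:440],None,fx=10,fy=10,interpolation=cv2.INTER_CUBIC);cv2.imwrite("pics/s3.png",h)
cv2.imwrite("pics/s4.png",cv2.resize(s["img"][155:215,325:400],None,fx=10,fy=10,interpolation=cv2.INTER_CUBIC))
```

```text
tray top [ 0.0854  0.1366 -0.    ]
tray top [ 0.0853  0.0646 -0.    ]
tray top [-0.0388  0.0662  0.    ]
tray top [-0.0413  0.1354 -0.    ]
tray side [0.0725 0.0689 0.    ]
tray side [0.0755 0.1409 0.    ]
tray side [-0.049   0.0758  0.    ]
tray side [-0.0464  0.138   0.    ]
head top [ 0.0695 -0.091   0.15  ]
head top [ 0.0692 -0.1475  0.15  ]
head top [ 0.0119 -0.1491  0.15  ]
head top [ 0.0119 -0.0949  0.15  ]
bar top [-0.0404  0.1049  0.059 ]
bar top [-0.0999  0.1015  0.059 ]
bar side [-0.0576  0.108   0.059 ]
bar side [-0.1072  0.1109  0.059 ]
bar side [-0.0589  0.0999  0.059 ]
bar side [-0.1087  0.1028  0.059 ]
bar tri [ 0.54113811 -0.03557015  0.1838072 ] 0.010131198472573407 [-0.0773  0.0983  0.0461]
```

View pics/s4.png

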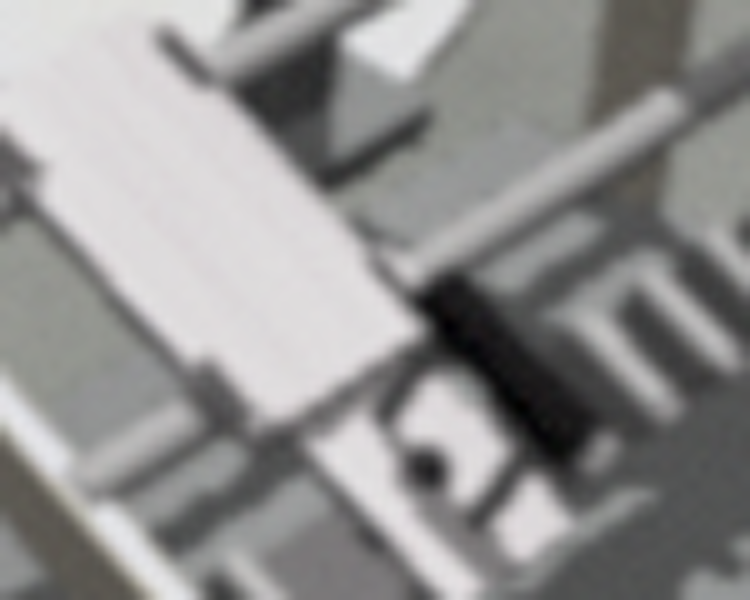

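View pics/s3.png

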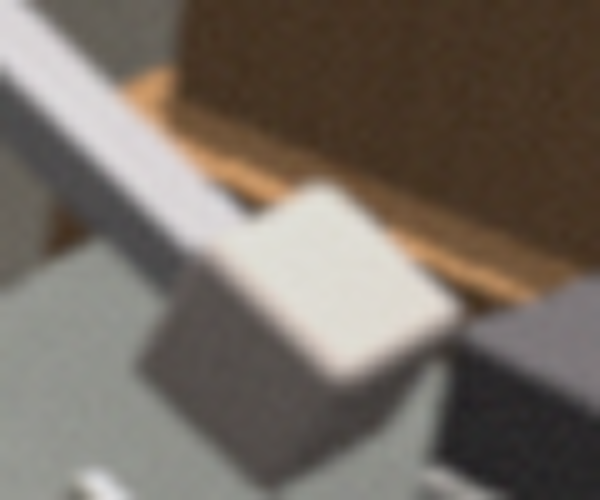

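```bash
cat > fit.py <<'E'
from h import *
from scipy.optimize import least_squares
t=cam("top");s=cam("side")
f=lambda u,v,ox,oy,k=5:((u+.5)/k-.5+ox,(v+.5)/k-.5+oy)
def frame(Ox,Oy,psi):
    c,si=np.cos(psi),np.sin(psi);Rz=np.array([[c,-si,0],[si,c,0],[0,0,1]])
    a=np.radians(22);return np.array([Ox,Oy,.17]),Rz@np.array([[np.cos(a),0,-np.sin(a)],[0,1,0],[np.sin(a),0,np.cos(a)]])
F=[]
for uv,(x,y) in zip([(645,260),(765,265),(750,382),(637,378)],[(1,1),(1,-1),(-1,-1),(-1,1)]): F.append((t,f(*uv,320,135),'r',(.02+.03*x,.03*y,.15)))
for uv,(x,y) in zip([(325,180),(465,310),(345,382),(208,250)],[(1,-1),(-1,-1),(-1,1),(1,1)]): F.append((s,f(*uv,380,80,10),'r',(.02+.03*x,.03*y,.15)))
for uv,(x,y) in zip([(138,155),(270,160),(250,378),(127,378)],[(1,1),(1,-1),(-1,-1),(-1,1)]): F.append((t,f(*uv,320,135),'t',(.065*x,.037*y,0 if x>0 else .012)))
for uv,(x,y) in zip([(430,330),(260,435)],[(-1,-1),(-1,1)]): F.append((s,f(*uv,325,155,10),'t',(.065*x,.037*y,0.012)))
for uv,(x,y) in zip([(250,185),(155,232)],[(1,-1),(1,1)]): F.append((s,f(*uv,290,120),'t',(.065*x,.037*y,0)))
F.append((t,f(191,460,320,135),'t',(-.094,0,.052)));F.append((s,f(515,370,325,155,10),'t',(-.094,0,.052)))
def res(p):
    o,R=frame(*p[:3]);r=[]
    for c,uv,k,x in F:
        x=np.array(x)+[0,p[3] if k=='t' else p[4],0]
        r.append(proj(c,o+R@x)-uv)
    return np.array(r)
if __name__=="__main__":
    q=least_squares(lambda p:res(p).ravel(),[.62,-.14,-.054,.1,-.12],loss='soft_l1')
    print(q.x,np.degrees(q.x[2]),"carriage",-q.x[3]+.135,"reader",.135-q.x[4]);print(res(q.x).round(2).tolist())
E
python3 fit.py
```

```text
[ 0.64220237 -0.17177707 -0.0605909   0.13313622 -0.09217927] -3.4716029046825763 carriage 0.001863777620106838 reader 0.22717926704799324
[[0.28, 0.19], [1.57, 0.26], [0.61, 1.11], [-1.61, 0.86], [-0.83, -0.79], [0.04, 0.4], [-0.67, 0.22], [-2.12, -1.32], [-0.55, 0.03], [-0.03, 0.18], [0.69, 3.1], [-1.01, 2.0], [1.78, -2.32], [0.43, -0.95], [-2.01, -1.82], [-1.82, -1.03], [0.03, 0.6], [-2.81, -0.63]]
```

```bash
cat >> h.py <<'E'
from scipy.spatial.transform import Rotation as Ro
def st():
    s=get_state();R=Ro.from_euler('xyz',s["eef_rot"],degrees=True).as_matrix();return s,R
def goto(p,jawyaw=None):
    s,R=st();d=R.T@(np.array(p)-s["tcp_pos"]);print("t",round(s["time_s"],2),"pos",s["tcp_pos"].round(4),"j",s["joints"].round(1),"F",s["contact_force"].round(1),"w",round(s["gripper_width"],4));print("tool shift",d.round(4))
    y=np.degrees(np.arctan2(R[1,2],R[0,2]));cy=np.degrees(np.arctan2(R[1,1],R[0,1]));print("jaw yaw %.2f tooly yaw %.2f"%(y,cy))
    if jawyaw is not None: print("need world yaw turn (ccw+) %.2f"%((jawyaw-y+180)%360-180)," spin rad",-np.radians((jawyaw-y+180)%360-180)*-np.sign(R[2,0]) )
E
python3 - <<'E'
from h import *
s,R=st();print(R.round(3))
T=np.array(capture("wrist")["world_from_camera"]);print("cam off in tool",R.T@(T[:3,3]-s["tcp_pos"]))
goto([.6187,.2957,.2256],80.6)
E
```

```text
[[-0.     0.97  -0.243]
 [-0.    -0.243 -0.97 ]
 [-1.     0.     0.   ]]
cam off in tool [-0.1573549   0.07801382 -0.00058292]
t 0.5 pos [0.1642 0.6547 0.2265] j [ 92.4  20.5   0.7  -0.  -70.1 -16.5] F [ 0.5 -0.1  0.3] w 0.0878
tool shift [0.0009 0.5281 0.2376]
jaw yaw -104.08 tooly yaw -14.08
need world yaw turn (ccw+) -175.32  spin rad 3.0598418245832173
```

Emit:
play_rows(series=[0, 0.035, 0.0158, 0, 0, 0.035, 0.0158, 0, 0, 0.035, 0.0158, 0, 0, 0.035, 0.0158, 0, 0, 0.035, 0.0158, 0], jaw=100)

```text
time_s: 0.92
tcp_pos: [0.3158, 0.5343, 0.2268]
eef_rot: [170.9, 90.0, 66.9]
contact_force: [0.6, 0.4, -0.3]
gripper_width: 0.0879
```

Emit:
play_rows(series=[0, 0.035, 0.0158, 0, 0, 0.035, 0.0158, 0, 0, 0.035, 0.0158, 0, 0, 0.035, 0.0158, 0, 0, 0.035, 0.0158, 0])

```text
time_s: 1.33
tcp_pos: [0.4665, 0.4149, 0.2269]
eef_rot: [161.7, 90.0, 57.7]
contact_force: [0.5, 1.0, 0.4]
gripper_width: 0.0876
```

Emit:
play_rows(series=[0, 0.035, 0.0158, 0.12, 0, 0, 0, 0.12, 0, 0, 0, 0.12, 0, 0, 0, 0.12, 0, 0, 0, 0.12])

```text
time_s: 1.75
tcp_pos: [0.4958, 0.392, 0.2266]
eef_rot: [-150.0, 90.0, 71.2]
contact_force: [-0.3, 1.4, -0.1]
gripper_width: 0.0877
```

Run:
```python
from h import *
goto([.6187,.2957,.2256],80.6)
```

```text
t 1.75 pos [0.4958 0.392  0.2266] j [ 56.   16.5  -5.1  -0.  -68.4 -14.9] F [-0.3  1.4 -0.1] w 0.0877
tool shift [ 0.001   0.1533 -0.0292]
jaw yaw -138.86 tooly yaw -48.86
need world yaw turn (ccw+) -140.54  spin rad 2.452895493573876
```

Emit:
play_rows(series=[0, 0.0383, -0.0073, 0, 0, 0.0383, -0.0073, 0, 0, 0.0383, -0.0073, 0, 0, 0.0383, -0.0073, 0, 0, 0, 0, 0.1226])

```text
time_s: 2.17
tcp_pos: [0.6229, 0.2928, 0.2258]
eef_rot: [63.4, 89.9, -82.0]
contact_force: [-0.9, 0.6, 0.0]
gripper_width: 0.0874
```

Emit:
play_rows(series=[0, 0, 0, 0.1226, 0, 0, 0, 0.1226, 0, 0, 0, 0.1226, 0, 0, 0, 0.1226, 0, 0, 0, 0.1226])

```text
time_s: 2.58
tcp_pos: [0.6189, 0.297, 0.2265]
eef_rot: [22.2, 90.0, -158.7]
contact_force: [0.3, 0.4, 0.3]
gripper_width: 0.0878
```

Emit:
play_rows(series=[0, 0, 0, 0.1226, 0, 0, 0, 0.1226, 0, 0, 0, 0.1226, 0, 0, 0, 0.1226, 0, 0, 0, 0.1226])

```text
time_s: 3.0
tcp_pos: [0.6188, 0.2971, 0.2266]
eef_rot: [-159.9, 90.0, -16.0]
contact_force: [-0.3, 0.4, -0.1]
gripper_width: 0.0877
```

Emit:
play_rows(series=[0, 0, 0, 0.1226, 0, 0, 0, 0.1226, 0, 0, 0, 0.1226, 0, 0, 0, 0.1226, 0, 0, 0, 0.1226])

```text
time_s: 3.42
tcp_pos: [0.6188, 0.2971, 0.2266]
eef_rot: [57.5, 90.0, 166.3]
contact_force: [-0.6, 0.9, 0.6]
gripper_width: 0.0878
```

Emit:
play_rows(series=[0, 0, 0, 0.1226, 0, 0, 0, 0.1226, 0, 0, 0, 0.1226, 0, 0, 0, 0.1226, 0, 0, 0, 0])

```text
time_s: 3.83
tcp_pos: [0.6188, 0.2971, 0.2266]
eef_rot: [46.4, 90.0, 127.1]
contact_force: [0.6, -0.4, 0.1]
gripper_width: 0.0877
```

Run:
```python
from h import *
goto([.6187,.2957,.2256],80.6)
cam("wrist","w1")
```

```text
t 3.83 pos [0.6188 0.2971 0.2266] j [  41.9   21.6    2.3   -0.   -70.7 -141.1] F [ 0.6 -0.4  0.1] w 0.0877
tool shift [ 0.001  -0.0001 -0.0014]
jaw yaw 80.72 tooly yaw 170.72
need world yaw turn (ccw+) -0.12  spin rad 0.002124131520840018
```

View pics/w1.png

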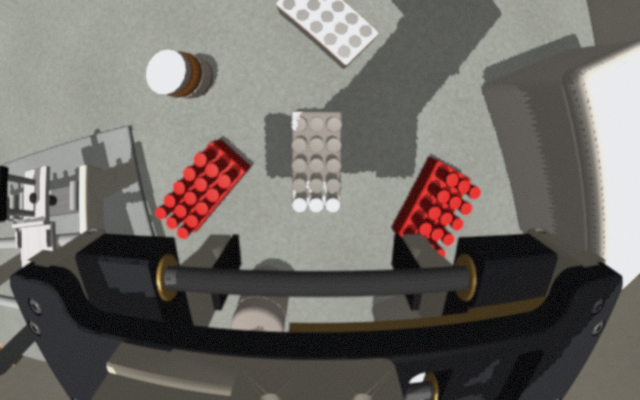

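The wrist view shows the full rack centred at x≈316, midway between the fingers (237 and 395) and aligned with them. The front caps are at (299,204), (316,204) and (333,204). I'll check them by ray.

```bash
cat >> h.py <<'E'
def fray(c,u,v):
    K=c["K"];T=np.array(c["world_from_camera"]);dx,dy=u-K[0][2],v-K[1][2];r=np.hypot(dx,dy);th=r/K[0][0]
    d=np.array([np.sin(th)*dx/max(r,1e-9),np.sin(th)*dy/max(r,1e-9),np.cos(th)]);return T[:3,3],T[:3,:3]@d
def fproj(c,P):
    T=np.linalg.inv(np.array(c["world_from_camera"]));p=T[:3,:3]@np.asarray(P,float)+T[:3,3];rho=np.hypot(p[0],p[1]);th=np.arctan2(rho,p[2])
    return np.array([c["K"][0][2]+c["K"][0][0]*th*p[0]/rho,c["K"][1][2]+c["K"][0][0]*th*p[1]/rho])
E
python3 - <<'E'
from h import *
c=cam("wrist")
P=[]
for uv in [(299,204),(316,204),(333,204)]:
    o,d=fray(c,*uv);p=o+d*(.075-o[2])/d[2];P.append(p);print(p.round(4))
yaw=np.radians(-9.4);print("exp", (np.array([.599,.299])+.042*np.array([np.cos(yaw),np.sin(yaw)])).round(4))
for i in (.0,): print(fproj(c,[.599,.299,.075]))
E
```

```text
[0.6368 0.2767 0.075 ]
[0.6395 0.2943 0.075 ]
[0.6422 0.3119 0.075 ]
exp [0.6404 0.2921]
[314.44855539 165.62718827]
```

Emit:
play_rows(series=[0.036, 0, 0, 0, 0.036, 0, 0, 0, 0.036, 0, 0, 0, 0.036, 0, 0, 0, 0.03, 0, 0, 0])

```text
time_s: 4.35
tcp_pos: [0.6181, 0.2966, 0.0502]
eef_rot: [126.1, 89.9, -152.6]
contact_force: [1.2, 0.3, -1.2]
gripper_width: 0.0877
```

Emit:
play_rows(series=[0.015, 0, 0, 0, 0.01, 0, 0, 0, 0.005, 0, 0, 0, 0, 0, 0, 0, 0, 0, 0, 0])

```text
time_s: 4.77
tcp_pos: [0.6196, 0.2976, 0.0237]
eef_rot: [-51.0, 89.9, 30.1]
contact_force: [-0.4, -0.9, 0.2]
gripper_width: 0.0879
```

Emit:
play_rows(series=[0, 0, 0, 0, 0, 0, 0, 0, 0, 0, 0, 0, 0, 0, 0, 0, 0, 0, 0, 0], jaw=0, squeeze=30)

```text
time_s: 5.18
tcp_pos: [0.619, 0.2973, 0.0231]
eef_rot: [-40.3, 90.0, 40.7]
contact_force: [-0.3, 0.9, -0.3]
gripper_width: 0.0598
```

Emit:
play_rows(series=[0, 0, 0, 0, 0, 0, 0, 0, 0, 0, 0, 0, 0, 0, 0, 0, 0, 0, 0, 0])

```text
time_s: 5.6
tcp_pos: [0.6189, 0.2972, 0.0229]
eef_rot: [-57.7, 90.0, 23.4]
contact_force: [-1.4, -0.3, 5.0]
gripper_width: 0.0558
```

Run:
```python
from h import *
goto([.6187,.2957,.022],80.6)
c=cam("side");cv2.imwrite("pics/s5.png",cv2.resize(c["img"][180:340,200:360],None,fx=3.5,fy=3.5,interpolation=cv2.INTER_CUBIC))
```

```text
t 5.6 pos [0.6189 0.2972 0.0229] j [  41.9   31.6  -10.5    0.   -47.9 -140.8] F [-1.4 -0.3  5. ] w 0.0558
tool shift [ 0.0009  0.     -0.0015]
jaw yaw 81.06 tooly yaw 171.06
need world yaw turn (ccw+) -0.46  spin rad 0.007945406907512432
```

View pics/s5.png

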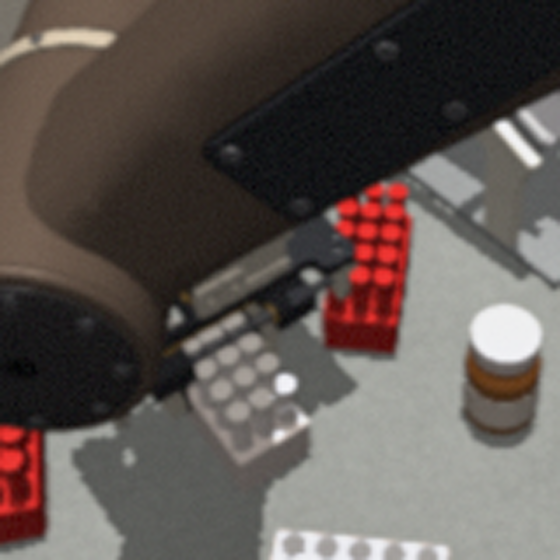

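The rack is gripped at 55.8 mm. I'll lift it gently and check for tilt.

Emit:
play_rows(series=[-0.008, 0, 0, 0, -0.012, 0, 0, 0, -0.02, 0, 0, 0, -0.02, 0, 0, 0, -0.01, 0, 0, 0])

```text
time_s: 6.07
tcp_pos: [0.6198, 0.2977, 0.0956]
eef_rot: [-49.5, 89.8, 31.6]
contact_force: [0.7, 1.1, -2.4]
gripper_width: 0.0555
```

Run:
```python
from h import *
goto([.6187,.2957,.3],80.6)
c=cam("side");cv2.imwrite("pics/s6.png",cv2.resize(c["img"][180:340,200:360],None,fx=3.5,fy=3.5,interpolation=cv2.INTER_CUBIC))
cam("wrist","w2")
```

```text
t 6.07 pos [0.6198 0.2977 0.0956] j [  41.9   27.2   -6.9    0.   -55.7 -140.8] F [ 0.7  1.1 -2.4] w 0.0555
tool shift [-0.2044  0.0003 -0.0018]
jaw yaw 81.07 tooly yaw 171.07
need world yaw turn (ccw+) -0.47  spin rad 0.008186005465892751
```

View pics/s6.png

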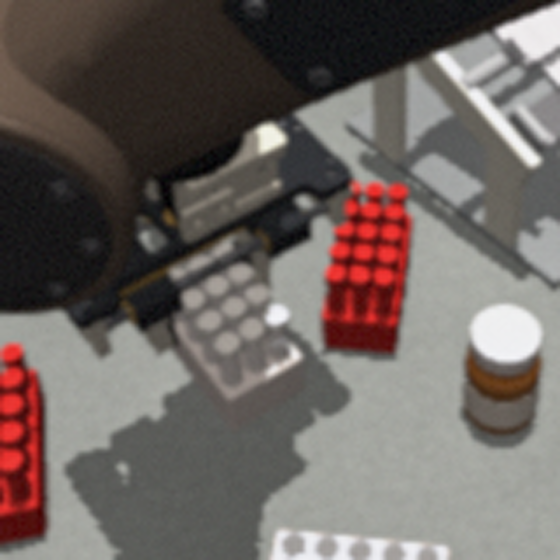

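View pics/w2.png

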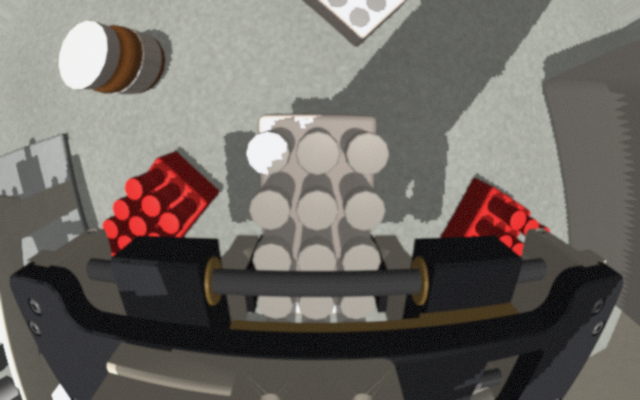

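Run:
```python
from h import *
c=cam("wrist");s,R=st()
# tool coords: x down, y = toward -world x (cam side), z jaw. pivot at tool x=-0.008
for tilt in (-5,0,5,10,15,20):
    a=np.radians(tilt) # low end down
    out=[]
    for row in (-.062,-.041,-.020):
        for dz in (.018,0):
            along,up=row,.045   # relative pivot
            al=along*np.cos(a)-up*np.sin(a)*-1*-1; u=along*np.sin(a)+up*np.cos(a)
            p=s["tcp_pos"]+R@np.array([-.008-u,-al,dz]);out+=fproj(c,p).round(0).tolist()
    print(tilt,out)
```

```text
-5 [367.0, 166.0, 313.0, 166.0, 363.0, 223.0, 313.0, 223.0, 359.0, 271.0, 313.0, 271.0]
0 [365.0, 152.0, 313.0, 151.0, 362.0, 209.0, 313.0, 209.0, 359.0, 260.0, 313.0, 260.0]
5 [363.0, 139.0, 313.0, 139.0, 361.0, 196.0, 313.0, 196.0, 359.0, 249.0, 313.0, 249.0]
10 [361.0, 130.0, 313.0, 129.0, 360.0, 185.0, 313.0, 184.0, 359.0, 238.0, 313.0, 238.0]
15 [358.0, 122.0, 313.0, 121.0, 359.0, 174.0, 313.0, 174.0, 359.0, 228.0, 313.0, 228.0]
20 [357.0, 116.0, 313.0, 116.0, 358.0, 165.0, 313.0, 165.0, 358.0, 217.0, 313.0, 218.0]
```

The caps at (267,152), (318,152) and (367,152) match 0° tilt, so the rack is held level. Next I'll raise it and move beside the tray to refine the stand pose.

Emit:
play_rows(series=[-0.036, 0, 0, -0.05, -0.041, 0, 0, -0.048, -0.041, 0, 0, 0, -0.041, 0, 0, 0, -0.041, 0, 0, 0])

```text
time_s: 6.63
tcp_pos: [0.618, 0.2967, 0.2926]
eef_rot: [121.3, 89.8, -152.0]
contact_force: [2.0, 1.0, -2.8]
gripper_width: 0.0554
```

Emit:
play_rows(series=[0, 0, -0.03, 0, 0, 0, -0.036, 0, 0, 0, -0.036, 0, 0, 0, -0.036, 0, 0, 0, -0.03, 0])

```text
time_s: 7.05
tcp_pos: [0.6079, 0.1273, 0.2908]
eef_rot: [109.4, 89.8, -163.9]
contact_force: [-0.0, -0.6, -3.4]
gripper_width: 0.0558
```

Emit:
play_rows(series=[0, 0, -0.02, 0, 0, 0, 0, 0, 0, 0, 0, 0, 0, 0, 0, 0, 0, 0, 0, 0])

```text
time_s: 7.47
tcp_pos: [0.6078, 0.1102, 0.2916]
eef_rot: [104.4, 89.9, -168.9]
contact_force: [0.7, 1.4, -3.4]
gripper_width: 0.0557
```

Run:
```python
from h import *
goto([.65,-.039,.3],86.7)
cam("wrist","w3")
```

```text
t 7.47 pos [0.6078 0.1102 0.2916] j [  28.4   13.3   -1.    -0.   -75.8 -121.6] F [ 0.7  1.4 -3.4] w 0.0557
tool shift [-0.0084 -0.0507 -0.1465]
jaw yaw 86.70 tooly yaw 176.70
need world yaw turn (ccw+) 0.00  spin rad -2.3783110616881468e-05
```

View pics/w3.png

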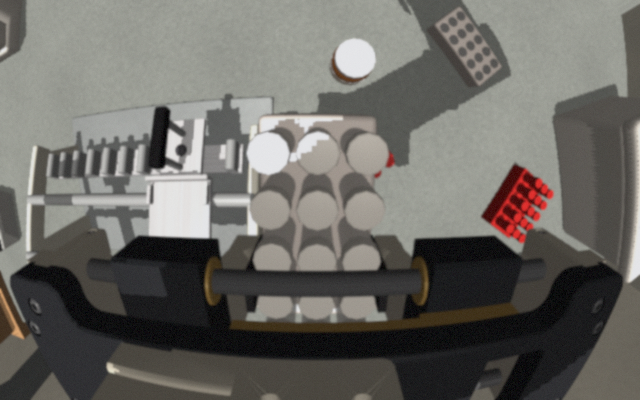

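```bash
cat > tr.py <<'E'
from h import *
def frame(Ox,Oy,psi):
    c,si=np.cos(psi),np.sin(psi);Rz=np.array([[c,-si,0],[si,c,0],[0,0,1]])
    a=np.radians(22);return np.array([Ox,Oy,.17]),Rz@np.array([[np.cos(a),0,-np.sin(a)],[0,1,0],[np.sin(a),0,np.cos(a)]])
E
python3 - <<'E'
from tr import *
c=cam("wrist")
im=cv2.resize(c["img"][85:265,10:290],None,fx=2.8,fy=2.8,interpolation=cv2.INTER_CUBIC);cv2.imwrite("pics/w3z.png",im)
o,R=frame(.6503,-.0389,np.radians(-3.3))
for nm,x in dict(lipR=(-.065,-.037,.012),lipL=(-.065,.037,.012),bt1=(-.064,0,.059),bt2=(-.124,0,.059)).items():
    u=fproj(c,o+R@np.array(x));print(nm,u.round(1),((u-[10,85]+.5)*2.8-.5).round())
E
```

```text
lipR [145.3 177.4] [380. 260.]
lipL [207. 176.] [552. 256.]
bt1 [152.8 169.4] [401. 237.]
bt2 [159.8 107.2] [420.  63.]
```

View pics/w3z.png

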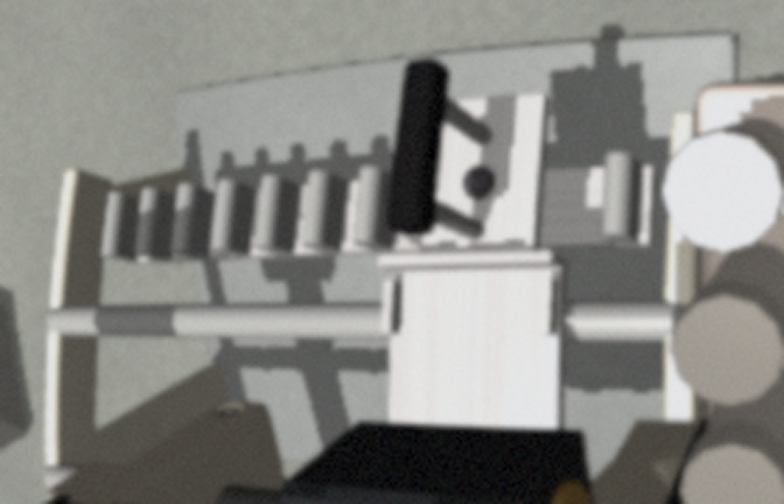

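The lip corners at zoom (378,262) and (552,257) match the model at (380,260) and (552,256), so the tray centre is at about (0.650,−0.039). The bar is at zoom (415,145). I'll move above the tray.

Emit:
play_rows(series=[0, -0.0132, -0.0295, 0, 0, -0.0132, -0.0295, 0, 0, -0.0132, -0.0295, 0, 0, -0.0132, -0.0295, 0, 0, -0.0132, -0.0295, 0])

```text
time_s: 7.98
tcp_pos: [0.6658, -0.042, 0.2923]
eef_rot: [73.7, 90.0, 160.4]
contact_force: [0.8, 0.3, -2.4]
gripper_width: 0.0558
```

Emit:
play_rows(series=[0.02, 0, 0, 0, 0.014, 0, 0, 0, 0, 0, 0, 0, 0, 0, 0, 0, 0, 0, 0, 0])

```text
time_s: 8.4
tcp_pos: [0.6658, -0.041, 0.2595]
eef_rot: [-108.8, 89.9, -22.0]
contact_force: [-0.1, 0.3, -2.9]
gripper_width: 0.0558
```

Run:
```python
from h import *
goto([.6654,-.0409,.2122],86.7)
cam("wrist","w4");t=cam("top");cv2.imwrite("pics/t4.png",cv2.resize(t["img"][120:280,290:450],None,fx=3.7,fy=3.7,interpolation=cv2.INTER_CUBIC))
s=cam("side");cv2.imwrite("pics/s7.png",cv2.resize(s["img"][110:230,290:450],None,fx=5,fy=5,interpolation=cv2.INTER_CUBIC))
```

```text
t 8.4 pos [ 0.6658 -0.041   0.2595] j [  13.2   18.8    2.4    0.   -73.5 -106.5] F [-0.1  0.3 -2.9] w 0.0558
tool shift [0.0473 0.0004 0.0001]
jaw yaw 86.73 tooly yaw 176.73
need world yaw turn (ccw+) -0.03  spin rad 0.0005830001770276397
```

View pics/w4.png

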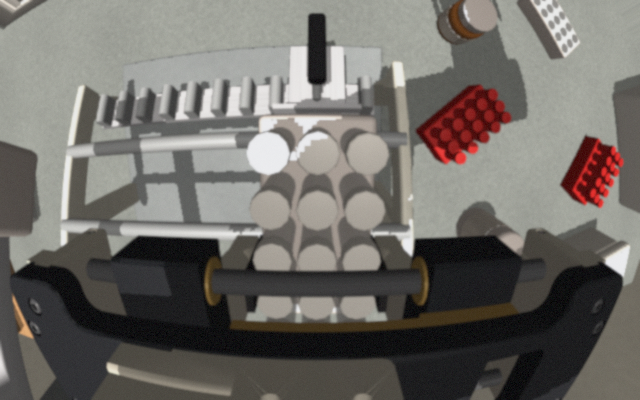

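View pics/t4.png

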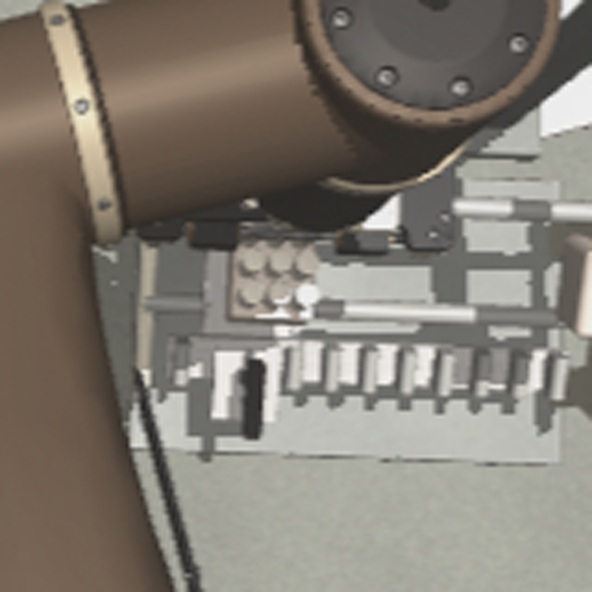

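View pics/s7.png

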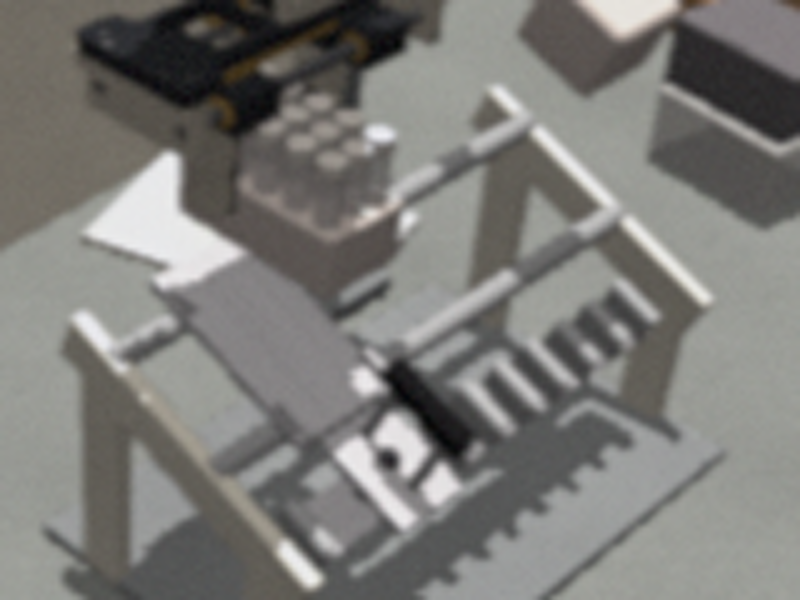

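In the wrist view the bar (317,50) and the cap column (318,152) line up, so the rack is centred across the tray. I'll lower it.

Emit:
play_rows(series=[0.012, 0, 0, 0, 0.012, 0, 0, 0, 0.01, 0, 0, 0, 0.006, 0, 0, 0, 0, 0, 0, 0])

```text
time_s: 8.97
tcp_pos: [0.664, -0.0417, 0.2158]
eef_rot: [98.6, 89.8, -174.7]
contact_force: [-0.1, 0.1, -3.3]
gripper_width: 0.0556
```

Emit:
play_rows(series=[0.004, 0, 0, 0, 0.002, 0, 0, 0, 0.002, 0, 0, 0, 0.001, 0, 0, 0, 0, 0, 0, 0])

```text
time_s: 9.38
tcp_pos: [0.6643, -0.042, 0.2115]
eef_rot: [161.2, 90.0, -112.1]
contact_force: [-9.0, 1.0, 7.0]
gripper_width: 0.0559
```

Run:
```python
from h import *
goto([.6654,-.0409,.2122],86.7)
c=cam("wrist");cv2.imwrite("pics/w5.png",cv2.resize(c["img"][80:330,190:450],None,fx=2.3,fy=2.3,interpolation=cv2.INTER_CUBIC))
s=cam("side");cv2.imwrite("pics/s8.png",cv2.resize(s["img"][110:230,290:450],None,fx=5,fy=5,interpolation=cv2.INTER_CUBIC))
```

```text
t 9.38 pos [ 0.6643 -0.042   0.2115] j [  13.1   20.2   -1.8    0.   -68.  -106.5] F [-9.  1.  7.] w 0.0559
tool shift [-0.0007 -0.001   0.0012]
jaw yaw 86.67 tooly yaw 176.67
need world yaw turn (ccw+) 0.03  spin rad -0.0004995804863579226
```

View pics/s8.png

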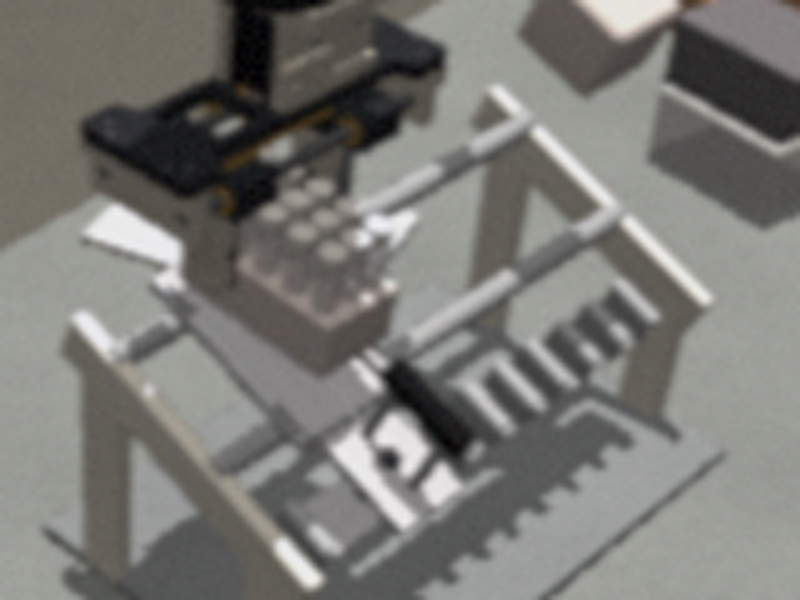

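View pics/w5.png

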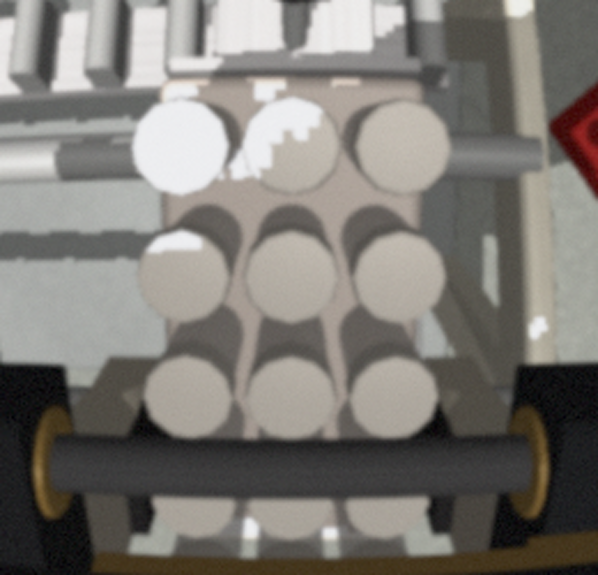

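Contact came at z=0.2115 against a predicted 0.212. I'll pivot the rack down onto the slope along the arc, with a lighter grip.

Emit:
play_rows(series=[0.0017, 0.0018, 0, 0, 0.0018, 0.0014, 0, 0, 0.0018, 0.0012, 0, 0, 0.0019, 0.0012, 0, 0, 0, 0, 0, 0], squeeze=15)

```text
time_s: 9.9
tcp_pos: [0.6592, -0.0414, 0.2018]
eef_rot: [95.4, 90.0, -177.9]
contact_force: [-3.5, -0.7, -0.7]
gripper_width: 0.0557
```

```bash
cat > tilt.py <<'E'
from h import *
import sys
c=cam("wrist");s,R=st()
goto([.6567,-.0404,.1969],86.7)
for tilt in (0,5,10,15,20,25):
    a=np.radians(tilt);out=[]
    for row in (-.062,-.041,-.020):
            al=row*np.cos(a)-.045*np.sin(a);u=row*np.sin(a)+.045*np.cos(a)
            p=s["tcp_pos"]+R@np.array([-.008-u,-al,0]);out+=fproj(c,p)[1:].round(0).tolist()
    print(tilt,out,((np.array(out)-80+.5)*2.3).round())
cv2.imwrite(f"pics/{sys.argv[1]}w.png",cv2.resize(c["img"][80:330,190:450],None,fx=2.3,fy=2.3,interpolation=cv2.INTER_CUBIC))
s=cam("side");cv2.imwrite(f"pics/{sys.argv[1]}s.png",cv2.resize(s["img"][110:230,290:450],None,fx=5,fy=5,interpolation=cv2.INTER_CUBIC))
E
python3 tilt.py a1
```

```text
t 9.95 pos [ 0.6594 -0.0413  0.2019] j [  13.3   20.1   -3.2   -0.   -66.7 -106.6] F [-2.1 -0.3  0.7] w 0.0556
tool shift [0.005  0.0027 0.0008]
jaw yaw 86.66 tooly yaw 176.66
need world yaw turn (ccw+) 0.04  spin rad -0.0006190171987424726
0 [154.0, 213.0, 265.0] [171. 307. 427.]
5 [142.0, 200.0, 254.0] [144. 277. 401.]
10 [132.0, 188.0, 242.0] [121. 250. 374.]
15 [124.0, 177.0, 232.0] [102. 224. 351.]
20 [118.0, 168.0, 221.0] [ 89. 204. 325.]
25 [114.0, 161.0, 212.0] [ 79. 187. 305.]
```

View pics/a1w.png

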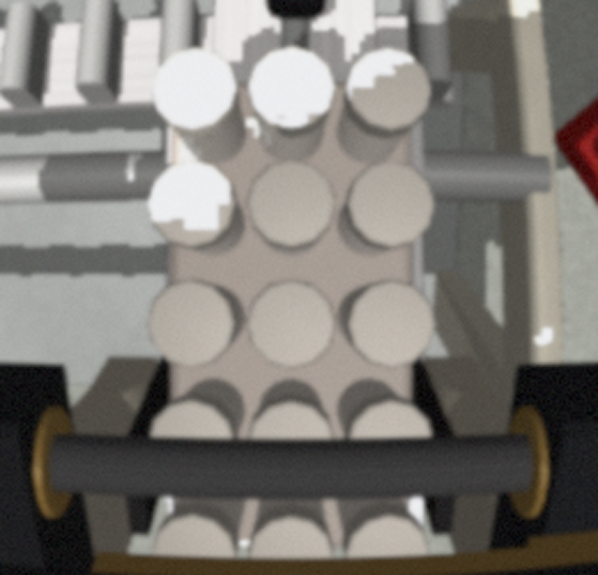

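View pics/a1s.png

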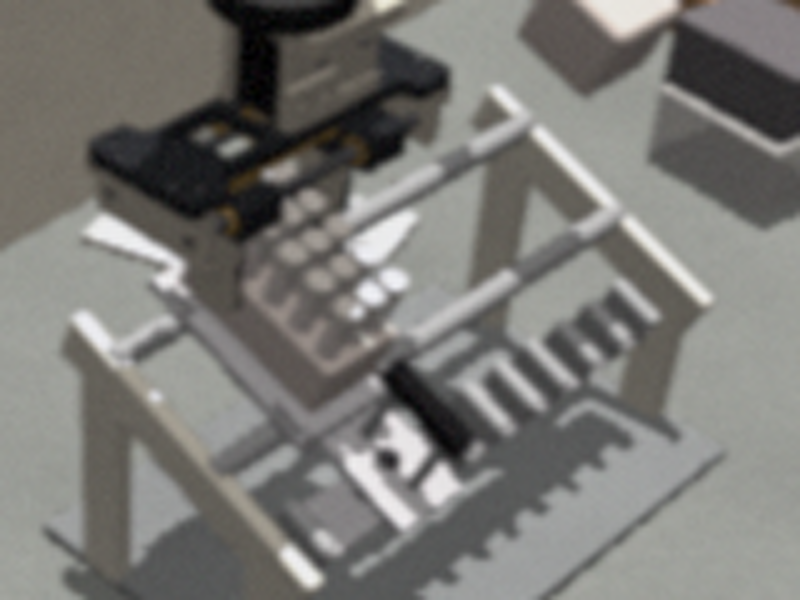

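The cap rows at zoom 88, 203 and 322 match a tilt of about 20°, so it's nearly on the slope. I'll take the last few millimetres down.

Emit:
play_rows(series=[0.0015, 0.0008, 0, 0, 0.0015, 0.0008, 0, 0, 0.001, 0.0005, 0, 0, 0, 0, 0, 0, 0, 0, 0, 0])

```text
time_s: 10.42
tcp_pos: [0.6585, -0.0412, 0.1993]
eef_rot: [-88.8, 89.9, -2.1]
contact_force: [-0.0, -0.7, 5.0]
gripper_width: 0.0558
```

```bash
python3 tilt.py a2
```

```text
t 10.47 pos [ 0.6585 -0.0412  0.1993] j [  13.3   20.    -3.7    0.   -66.1 -106.7] F [-0.2 -0.4  5.4] w 0.0559
tool shift [0.0024 0.0019 0.0007]
jaw yaw 86.68 tooly yaw 176.68
need world yaw turn (ccw+) 0.02  spin rad -0.00034581684668652643
0 [154.0, 212.0, 264.0] [171. 305. 424.]
5 [141.0, 199.0, 253.0] [141. 275. 399.]
10 [131.0, 187.0, 242.0] [118. 247. 374.]
15 [123.0, 177.0, 231.0] [100. 224. 348.]
20 [118.0, 168.0, 221.0] [ 89. 204. 325.]
25 [114.0, 160.0, 211.0] [ 79. 185. 302.]
```

View pics/a2w.png

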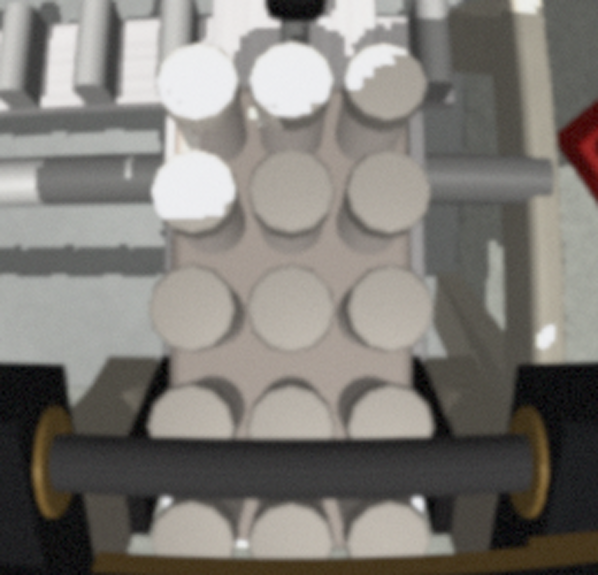

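View pics/a2s.png

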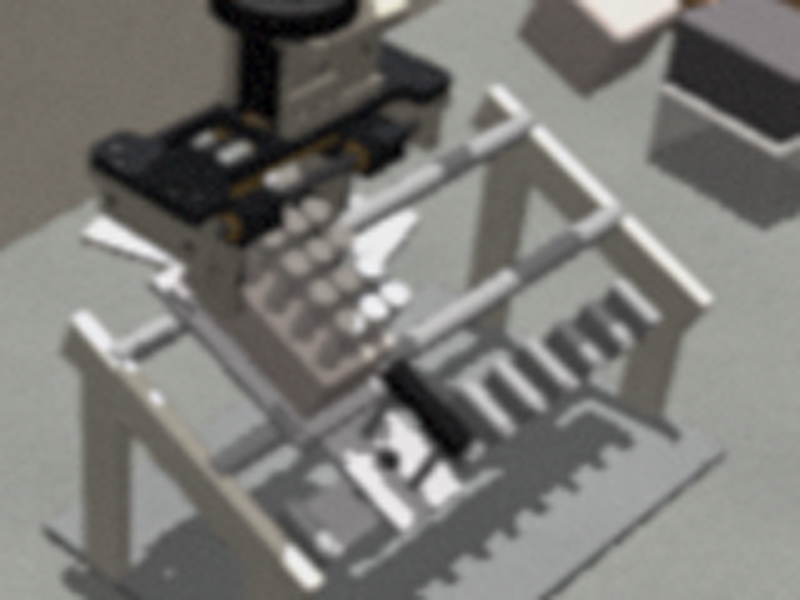

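The tilt reads about 22–24° and the tool is lightly pressed, so the rack is seated. I'll open the jaws.

Emit:
play_rows(series=[0, 0, 0, 0, 0, 0, 0, 0, 0, 0, 0, 0, 0, 0, 0, 0, 0, 0, 0, 0], jaw=90)

```text
time_s: 10.93
tcp_pos: [0.6574, -0.0412, 0.198]
eef_rot: [96.4, 90.0, -176.9]
contact_force: [0.2, 0.0, 0.4]
gripper_width: 0.0781
```

```bash
python3 tilt.py a3
```

```text
t 10.98 pos [ 0.6574 -0.0412  0.198 ] j [  13.3   20.1   -3.8   -0.   -66.1 -106.7] F [-0.  -0.6 -0.4] w 0.0786
tool shift [0.0011 0.0007 0.0007]
jaw yaw 86.66 tooly yaw 176.66
need world yaw turn (ccw+) 0.04  spin rad -0.0006357879549506737
0 [154.0, 213.0, 264.0] [171. 307. 424.]
5 [141.0, 199.0, 253.0] [141. 275. 399.]
10 [131.0, 187.0, 242.0] [118. 247. 374.]
15 [123.0, 177.0, 231.0] [100. 224. 348.]
20 [118.0, 168.0, 221.0] [ 89. 204. 325.]
25 [114.0, 160.0, 211.0] [ 79. 185. 302.]
```

View pics/a3w.png

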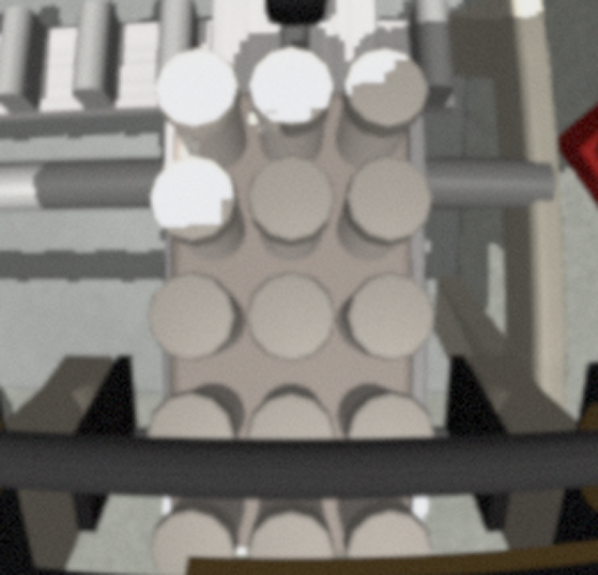

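View pics/a3s.png

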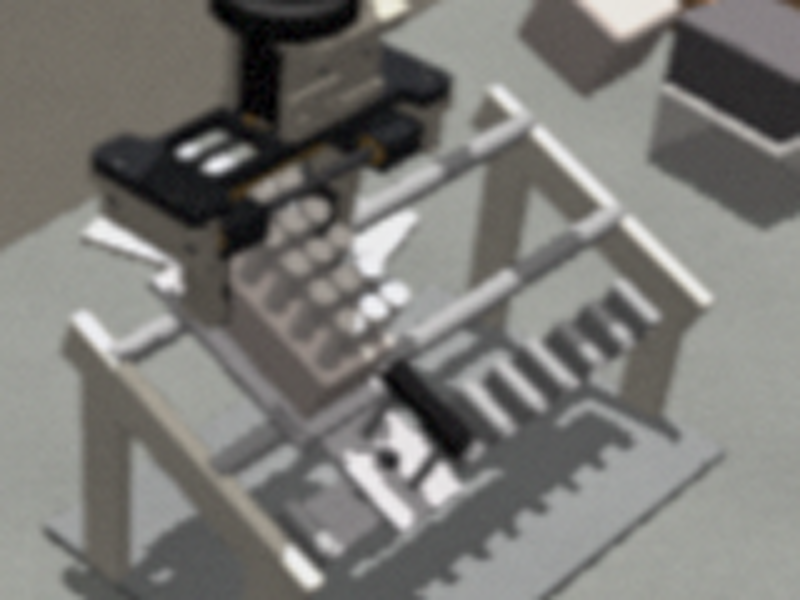

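The rack has stayed seated with no force on the tool. I'll back straight up, then move back over the bar.

Emit:
play_rows(series=[-0.01, 0, 0, 0, -0.025, 0, 0, 0, -0.025, 0, 0, 0, -0.025, 0, 0, 0, -0.02, 0, 0, 0])

```text
time_s: 11.45
tcp_pos: [0.6579, -0.0414, 0.3065]
eef_rot: [-90.0, 89.9, -3.3]
contact_force: [0.4, 0.4, 0.4]
gripper_width: 0.0789
```

Emit:
play_rows(series=[0, 0.025, 0, 0, 0, 0.025, 0, 0, 0, 0.025, 0, 0, 0, 0.025, 0, 0, 0, 0.023, 0, 0], jaw=60)

```text
time_s: 11.87
tcp_pos: [0.5334, -0.0341, 0.3042]
eef_rot: [-75.3, 89.9, 11.3]
contact_force: [0.4, 0.6, 0.8]
gripper_width: 0.0542
```

Emit:
play_rows(series=[0, 0, 0, 0, 0, 0, 0, 0, 0, 0, 0, 0, 0, 0, 0, 0, 0, 0, 0, 0])

```text
time_s: 12.28
tcp_pos: [0.5354, -0.034, 0.3031]
eef_rot: [117.6, 90.0, -155.8]
contact_force: [-0.0, 0.3, 0.3]
gripper_width: 0.0523
```

Run:
```python
from tr import *
goto([.5327,-.0333,.1625],86.7)
c=cam("wrist","w6");s=cam("side");cv2.imwrite("pics/s9.png",cv2.resize(s["img"][110:230,290:450],None,fx=5,fy=5,interpolation=cv2.INTER_CUBIC))
t=cam("top");cv2.imwrite("pics/t9.png",cv2.resize(t["img"][120:280,290:480],None,fx=3.7,fy=3.7,interpolation=cv2.INTER_CUBIC))
```

```text
t 12.28 pos [ 0.5354 -0.034   0.3031] j [  17.3    5.    -9.6    0.   -75.4 -110.7] F [-0.   0.3  0.3] w 0.0523
tool shift [0.1406 0.0026 0.0006]
jaw yaw 86.65 tooly yaw 176.65
need world yaw turn (ccw+) 0.05  spin rad -0.0008584836671894205
```

View pics/w6.png

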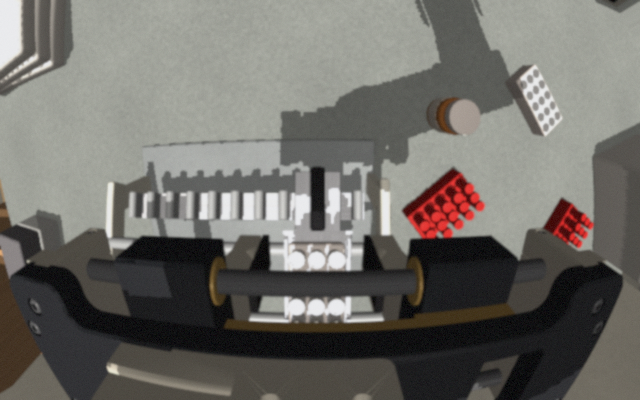

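View pics/s9.png

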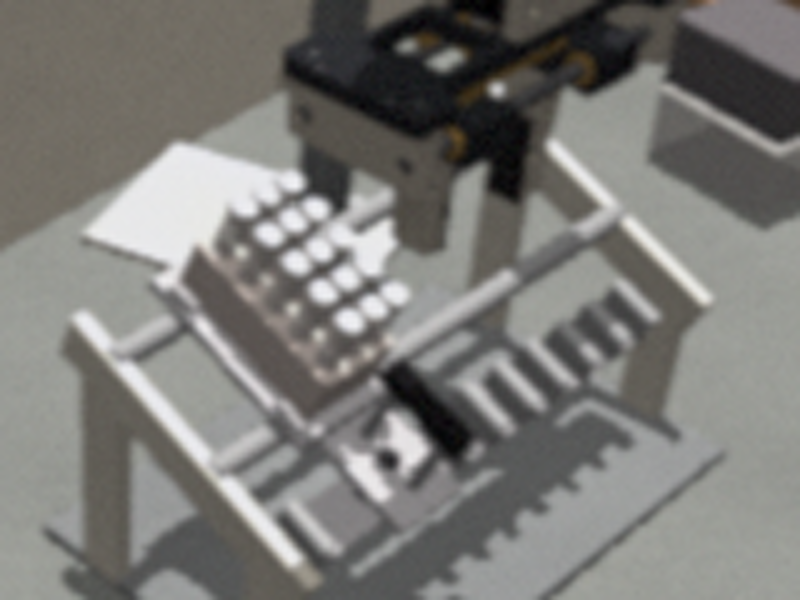

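View pics/t9.png

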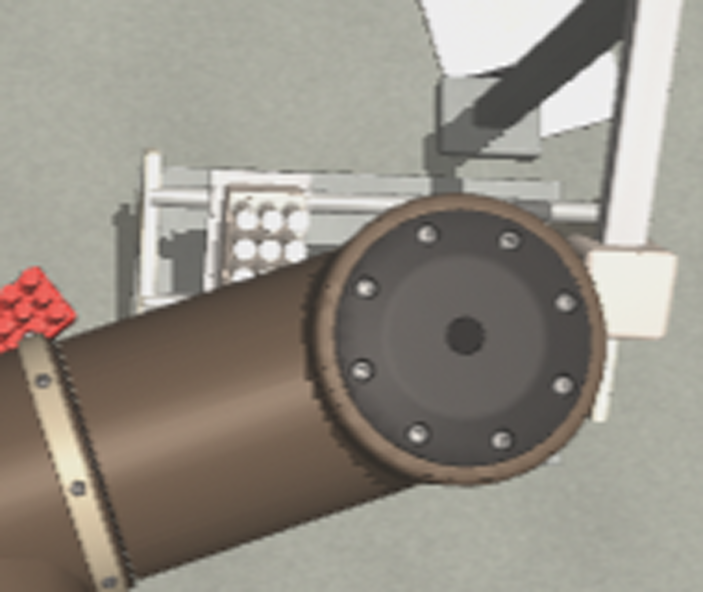

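Run:
```python
from h import *
cam("side","s10");cam("top","t10")
```

```text
(no output)
```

View pics/s10.png

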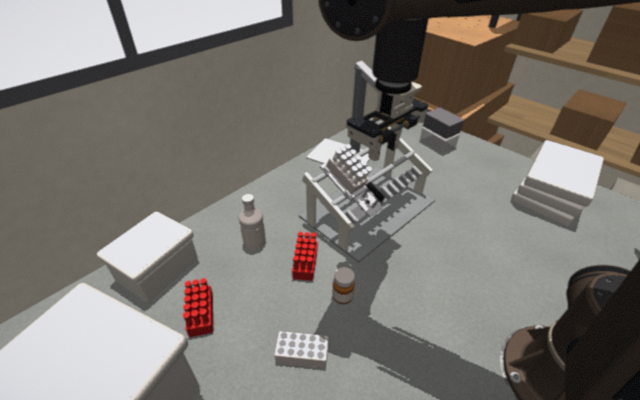

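View pics/t10.png

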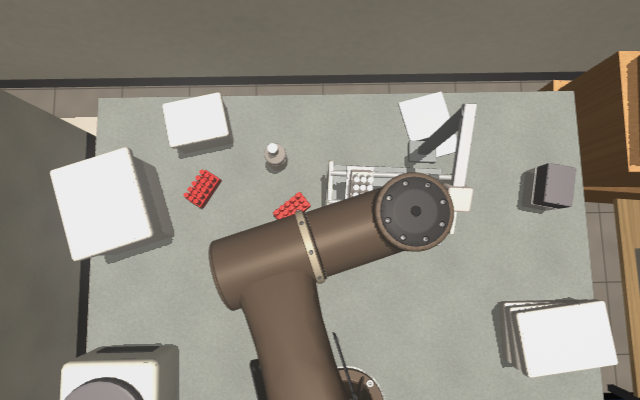

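The rack sits squarely in the tray in all three views, and the arm column is clear of the reader. Next I'll locate the notches relative to the reader from the first top view.

Run:
```python
from tr import *
t=cam("top");o,R=frame(.6422,-.17178,-.0606);n=R[:,2]
img=cv2.imread("pics/top0.png")
g=cv2.cvtColor(img,cv2.COLOR_BGR2GRAY)
print(g[218:226,335:446].mean(0).round().astype(int).tolist())
for h in (-.012,0,):
  y=[]
  for u in [95,245,296,350,402,455,506,552,602]:
    p=R.T@(onplane(t,(u+.5)/5-.5+320,(430+.5)/5-.5+135,o+h*n,n)-o);y.append(p[1])
  y=np.array(y);print(h,p.round(3),y.round(4),np.diff(y).round(4),((y[1:-1]+y[2:])/2).round(4))
```

```text
[145, 130, 132, 163, 169, 150, 156, 164, 164, 142, 122, 122, 116, 194, 225, 223, 223, 197, 166, 141, 107, 76, 61, 61, 61, 61, 110, 195, 222, 221, 177, 114, 108, 149, 179, 176, 159, 170, 180, 180, 180, 140, 97, 141, 178, 181, 162, 173, 185, 187, 189, 147, 92, 132, 175, 186, 168, 181, 194, 194, 188, 145, 89, 120, 166, 186, 175, 179, 194, 200, 188, 141, 89, 107, 156, 184, 181, 152, 138, 140, 140, 123, 89, 91, 121, 140, 138, 131, 140, 147, 147, 128, 90, 83, 108, 129, 133, 143, 197, 215, 211, 160, 91, 77, 120, 164, 185, 164, 118, 100, 102]
-0.012 [-0.085 -0.111 -0.012] [ 0.1821  0.0954  0.0659  0.0347  0.0047 -0.0259 -0.0553 -0.0819 -0.1107] [-0.0867 -0.0295 -0.0312 -0.03   -0.0306 -0.0294 -0.0265 -0.0288] [ 0.0807  0.0503  0.0197 -0.0106 -0.0406 -0.0686 -0.0963]
0 [-0.082 -0.106 -0.   ] [ 0.183   0.0973  0.0681  0.0373  0.0076 -0.0226 -0.0517 -0.0779 -0.1064] [-0.0857 -0.0291 -0.0308 -0.0297 -0.0302 -0.0291 -0.0262 -0.0285] [ 0.0827  0.0527  0.0225 -0.0075 -0.0371 -0.0648 -0.0921]
```

The notch nearest the reader (own y −0.092) is the last one (about −0.097); the next one is 23 mm off. I'll descend onto the bar.

Emit:
play_rows(series=[0.03, 0.0026, 0.0006, 0, 0.03, 0, 0, 0, 0.03, 0, 0, 0, 0.028, 0, 0, 0, 0.02, 0, 0, 0], jaw=50)

```text
time_s: 13.0
tcp_pos: [0.5311, -0.0335, 0.1629]
eef_rot: [97.6, 89.9, -175.7]
contact_force: [-0.4, 0.7, 0.2]
gripper_width: 0.0436
```

Emit:
play_rows(series=[0, 0, 0, 0, 0, 0, 0, 0, 0, 0, 0, 0, 0, 0, 0, 0, 0, 0, 0, 0])

```text
time_s: 13.42
tcp_pos: [0.5331, -0.0331, 0.167]
eef_rot: [-73.5, 89.8, 13.1]
contact_force: [0.7, 0.2, -0.3]
gripper_width: 0.0442
```

Run:
```python
from tr import *
goto([.5327,-.0333,.1625],86.7)
c=cam("wrist","w7");s=cam("side");cv2.imwrite("pics/s11.png",cv2.resize(s["img"][110:230,290:450],None,fx=5,fy=5,interpolation=cv2.INTER_CUBIC))
```

```text
t 13.42 pos [ 0.5331 -0.0331  0.167 ] j [  17.5   10.   -22.1    0.   -57.8 -110.8] F [ 0.7  0.2 -0.3] w 0.0442
tool shift [ 0.0045  0.0004 -0.0002]
jaw yaw 86.67 tooly yaw 176.67
need world yaw turn (ccw+) 0.03  spin rad -0.0005026468661395121
```

View pics/w7.png

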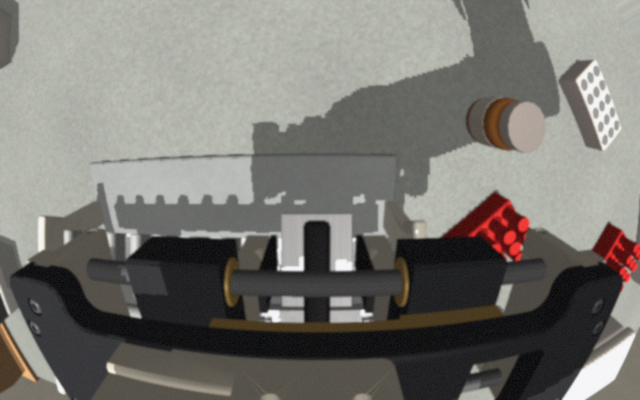

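View pics/s11.png

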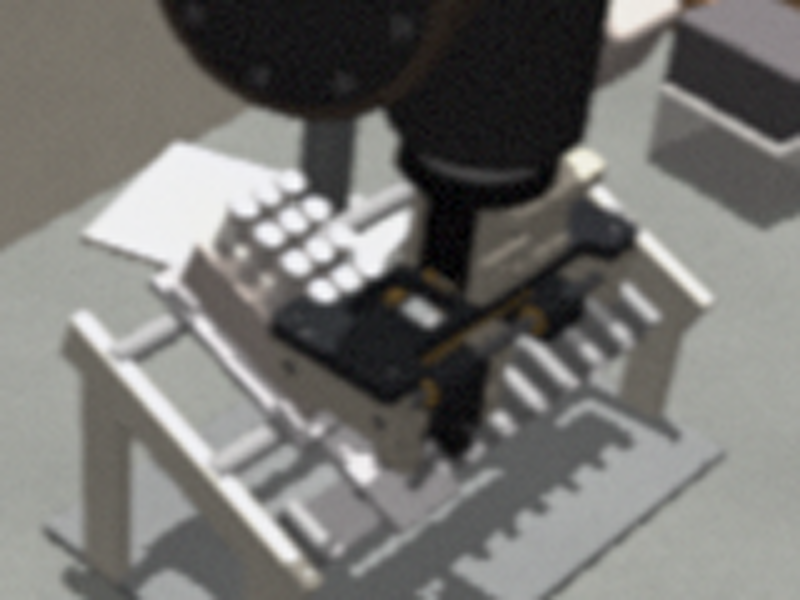

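The bar sits at x=316, midway between the fingers, and nothing touches. I'll lower 3 mm and grip.

Emit:
play_rows(series=[0.003, 0, 0, 0, 0, 0, 0, 0, 0, 0, 0, 0, 0, 0, 0, 0, 0, 0, 0, 0], jaw=0, squeeze=50)

```text
time_s: 13.93
tcp_pos: [0.5322, -0.0333, 0.1623]
eef_rot: [140.1, 90.0, -133.3]
contact_force: [-0.1, 0.4, -1.1]
gripper_width: 0.0156
```

Emit:
play_rows(series=[0, 0, 0, 0, 0, 0, 0, 0, 0, 0, 0, 0, 0, 0, 0, 0, 0, 0, 0, 0])

```text
time_s: 14.35
tcp_pos: [0.5322, -0.0333, 0.1624]
eef_rot: [-84.3, 90.0, 2.4]
contact_force: [0.1, -0.0, -0.2]
gripper_width: 0.0136
```

Run:
```python
from tr import *
goto([.5327,-.0333,.1625],86.7)
```

```text
t 14.35 pos [ 0.5322 -0.0333  0.1624] j [  17.5   10.3  -22.4    0.   -57.3 -110.8] F [ 0.1 -0.  -0.2] w 0.0136
tool shift [-0.0001 -0.0005  0.    ]
jaw yaw 86.66 tooly yaw 176.66
need world yaw turn (ccw+) 0.04  spin rad -0.0006250037001861322
```

Emit:
play_rows(series=[-0.004, 0.0016, 0, 0, -0.004, 0.0016, 0, 0, -0.004, 0.0016, 0, 0, -0.004, 0.0016, 0, 0, -0.0045, 0.0018, 0, 0])

```text
time_s: 14.77
tcp_pos: [0.5239, -0.0327, 0.183]
eef_rot: [-21.8, 90.0, 64.9]
contact_force: [6.4, -0.9, -9.6]
gripper_width: 0.0136
```

Emit:
play_rows(series=[0, 0, 0, 0, 0, 0, 0, 0, 0, 0, 0, 0, 0, 0, 0, 0, 0, 0, 0, 0])

```text
time_s: 15.18
tcp_pos: [0.5241, -0.0327, 0.1825]
eef_rot: [-21.3, 90.0, 65.4]
contact_force: [5.4, 0.1, -9.6]
gripper_width: 0.0133
```

Run:
```python
from tr import *
goto([.5243,-.0333,.1819],86.7)
s=cam("side");cv2.imwrite("pics/s12.png",cv2.resize(s["img"][110:230,290:450],None,fx=5,fy=5,interpolation=cv2.INTER_CUBIC))
```

```text
t 15.18 pos [ 0.5241 -0.0327  0.1825] j [  17.8    8.4  -21.8   -0.   -59.8 -111.2] F [ 5.4  0.1 -9.6] w 0.0133
tool shift [ 0.0006 -0.0002 -0.0005]
jaw yaw 86.67 tooly yaw 176.67
need world yaw turn (ccw+) 0.03  spin rad -0.0006029272024511703
```

View pics/s12.png

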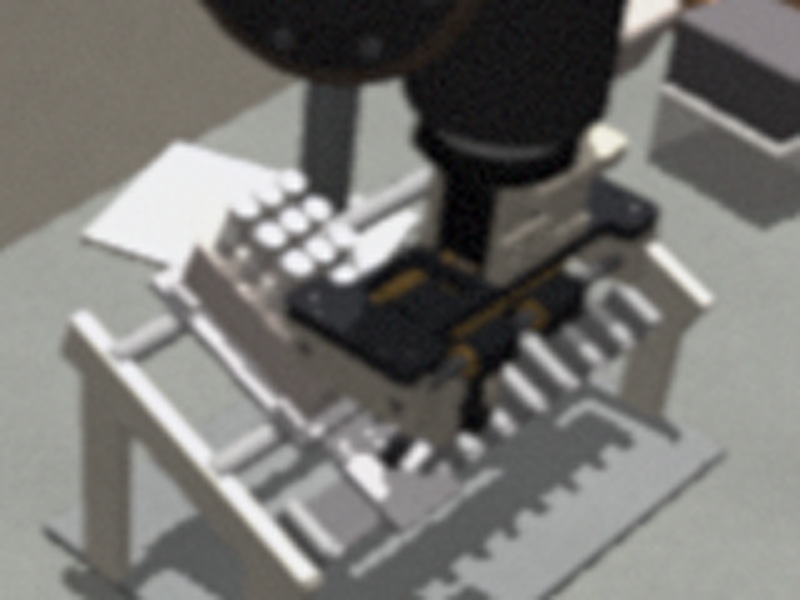

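The bar is lifted about 21 mm with a steady 11 N on the tool. I'll slide in steps and watch the forces.

Emit:
play_rows(series=[0, 0, -0.005, 0, 0, 0, -0.01, 0, 0, 0, -0.013, 0, 0, 0, -0.013, 0, 0, 0, -0.013, 0])

```text
time_s: 15.65
tcp_pos: [0.521, -0.0867, 0.1825]
eef_rot: [-18.5, 90.0, 68.2]
contact_force: [6.2, 1.0, -9.0]
gripper_width: 0.0137
```

Emit:
play_rows(series=[0, 0, -0.013, 0, 0, 0, -0.013, 0, 0, 0, -0.013, 0, 0, 0, -0.013, 0, 0, 0, -0.01, 0])

```text
time_s: 16.07
tcp_pos: [0.5175, -0.1489, 0.1824]
eef_rot: [-26.5, 90.0, 60.1]
contact_force: [4.9, 1.0, -9.4]
gripper_width: 0.0137
```

Run:
```python
from tr import *
goto([.5241,-.0327-.23,.1819],86.7)
s=cam("side");cv2.imwrite("pics/s13.png",cv2.resize(s["img"][70:200,310:460],None,fx=4.6,fy=4.6,interpolation=cv2.INTER_CUBIC))
cam("wrist","w13")
```

```text
t 16.07 pos [ 0.5175 -0.1489  0.1824] j [  4.8   9.7 -20.2  -0.  -60.1 -98.1] F [ 4.9  1.  -9.4] w 0.0137
tool shift [ 0.0005 -0.0132 -0.1132]
jaw yaw 86.66 tooly yaw 176.66
need world yaw turn (ccw+) 0.04  spin rad -0.0007695033971150254
```

View pics/s13.png

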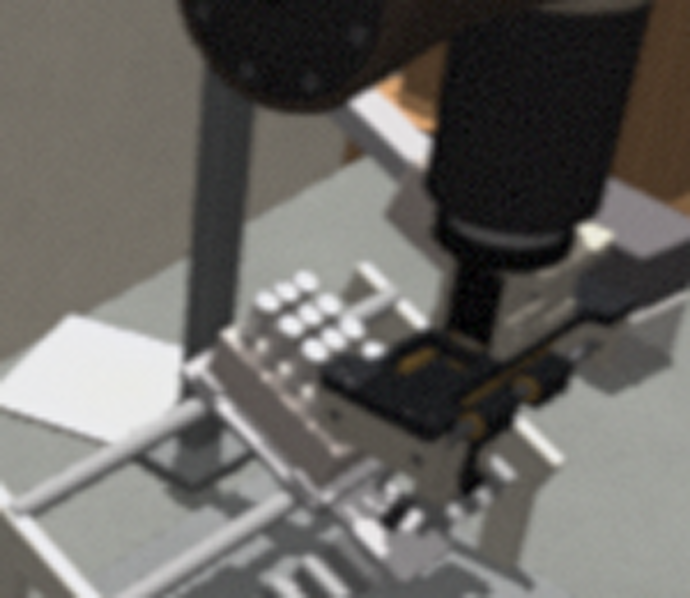

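View pics/w13.png

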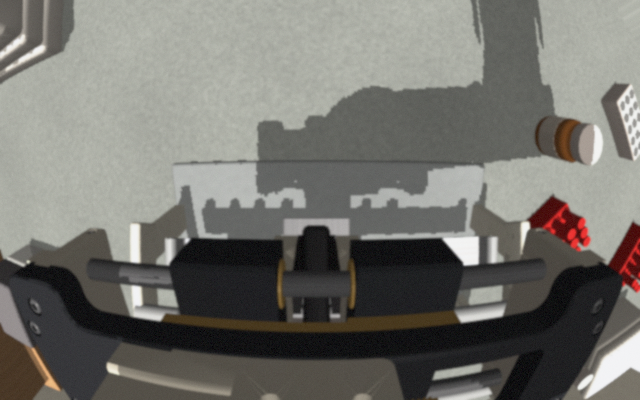

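The carriage is following and the rack is seated. There's about 18 mm of computed gap to the reader head, so I'll continue.

Emit:
play_rows(series=[0, 0, -0.011, 0, 0, 0, -0.011, 0, 0, 0, -0.011, 0, 0, 0, -0.011, 0, 0, 0, -0.01, 0])

```text
time_s: 16.58
tcp_pos: [0.5145, -0.2025, 0.1824]
eef_rot: [-25.7, 89.9, 60.9]
contact_force: [4.9, 1.5, -8.2]
gripper_width: 0.0135
```

Emit:
play_rows(series=[0, 0, -0.01, 0, 0, 0, -0.01, 0, 0, 0, -0.01, 0, 0, 0, -0.007, 0, 0, 0, -0.005, 0])

```text
time_s: 17.0
tcp_pos: [0.5121, -0.2445, 0.1823]
eef_rot: [-26.3, 89.9, 60.3]
contact_force: [6.8, 1.3, -8.9]
gripper_width: 0.0143
```

Emit:
play_rows(series=[0, 0, -0.004, 0, 0, 0, 0, 0, 0, 0, 0, 0, 0, 0, 0, 0, 0, 0, 0, 0])

```text
time_s: 17.42
tcp_pos: [0.5119, -0.2482, 0.1823]
eef_rot: [-34.3, 90.0, 52.4]
contact_force: [5.0, -1.0, -8.9]
gripper_width: 0.0136
```

Run:
```python
from tr import *
goto([.5108,-.0327-.23,.1819],86.7)
s=cam("side");cv2.imwrite("pics/s14.png",cv2.resize(s["img"][70:200,310:460],None,fx=4.6,fy=4.6,interpolation=cv2.INTER_CUBIC))
t=cam("top");cv2.imwrite("pics/t14.png",cv2.resize(t["img"][95:255,320:520],None,fx=3.7,fy=3.7,interpolation=cv2.INTER_CUBIC))
cam("wrist","w14")
```

```text
t 17.42 pos [ 0.5119 -0.2482  0.1823] j [ -6.2  12.5 -16.6  -0.  -60.9 -87.1] F [ 5.  -1.  -8.9] w 0.0136
tool shift [ 0.0004  0.0002 -0.0146]
jaw yaw 86.66 tooly yaw 176.66
need world yaw turn (ccw+) 0.04  spin rad -0.0007024373323373854
```

View pics/s14.png

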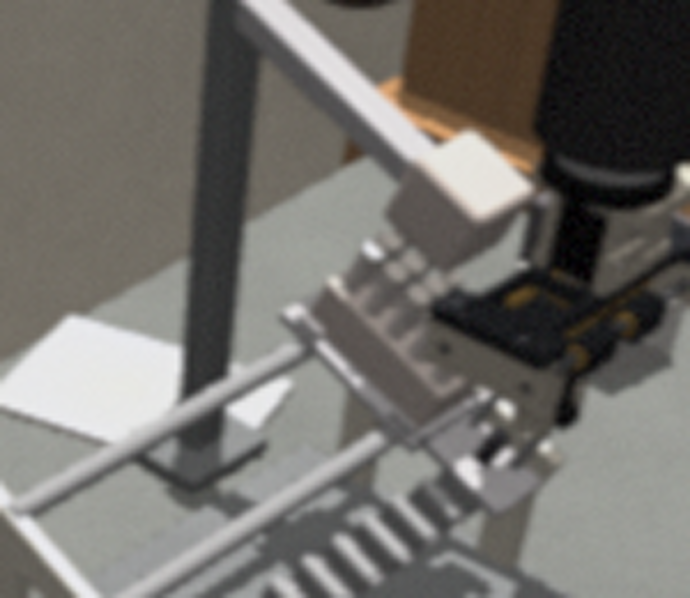

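View pics/t14.png

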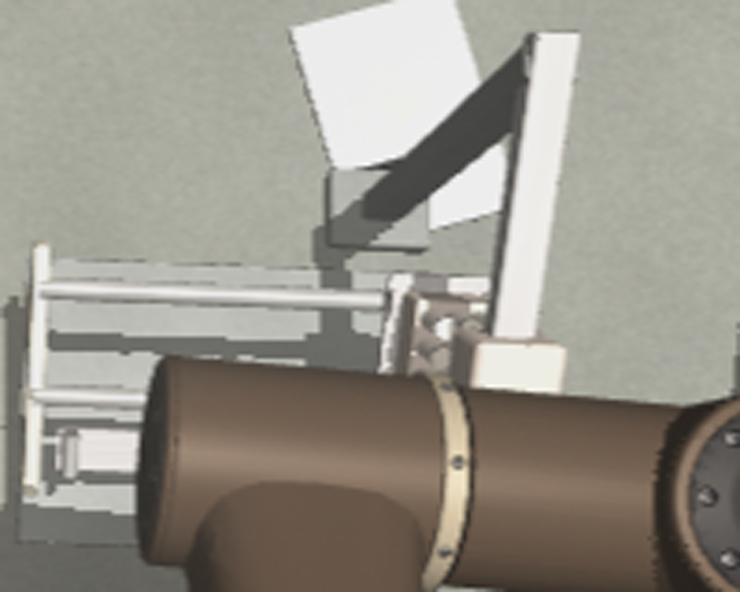

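View pics/w14.png

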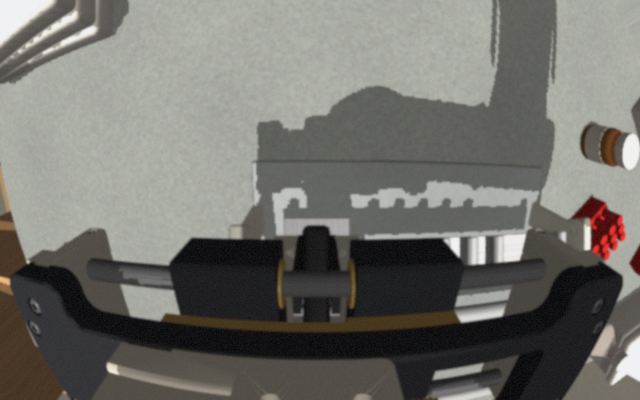

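The tray is almost under the head and there's no contact. About 9 mm remain to the reader centre, so I'll keep creeping toward the last notch.

Emit:
play_rows(series=[0, 0, -0.004, 0, 0, 0, -0.004, 0, 0, 0, -0.003, 0, 0, 0, -0.001, 0, 0, 0, 0, 0])

```text
time_s: 17.98
tcp_pos: [0.5112, -0.2602, 0.1823]
eef_rot: [-32.8, 90.0, 53.8]
contact_force: [5.7, -0.4, -9.0]
gripper_width: 0.0133
```

Run:
```python
from tr import *
goto([.5108,-.0327-.23,.1819],86.7)
t=cam("top");cv2.imwrite("pics/t15.png",cv2.resize(t["img"][150:215,400:500],None,fx=7,fy=7,interpolation=cv2.INTER_CUBIC))
o,R=frame(.6422,-.17178,-.0606)
for q in (.205,.215,.225,.2253,.235):
  print(q,[((proj(t,o+R@np.array([x,.1331-q+y,0]))-[400,150]+.5)*7).round().tolist() for x,y in ((.065,.037),(.02,.037),(.065,-.037))])
```

```text
t 17.98 pos [ 0.5112 -0.2602  0.1823] j [ -7.5  13.  -16.   -0.  -61.  -85.9] F [ 5.7 -0.4 -9. ] w 0.0133
tool shift [ 0.0004  0.0003 -0.0025]
jaw yaw 86.65 tooly yaw 176.65
need world yaw turn (ccw+) 0.05  spin rad -0.0007942284952452615
0.205 [[152.0, 135.0], [138.0, 247.0], [340.0, 143.0]]
0.215 [[177.0, 136.0], [163.0, 248.0], [365.0, 144.0]]
0.225 [[203.0, 137.0], [188.0, 249.0], [391.0, 145.0]]
0.2253 [[203.0, 137.0], [189.0, 249.0], [391.0, 145.0]]
0.235 [[228.0, 139.0], [214.0, 250.0], [416.0, 147.0]]
```

View pics/t15.png

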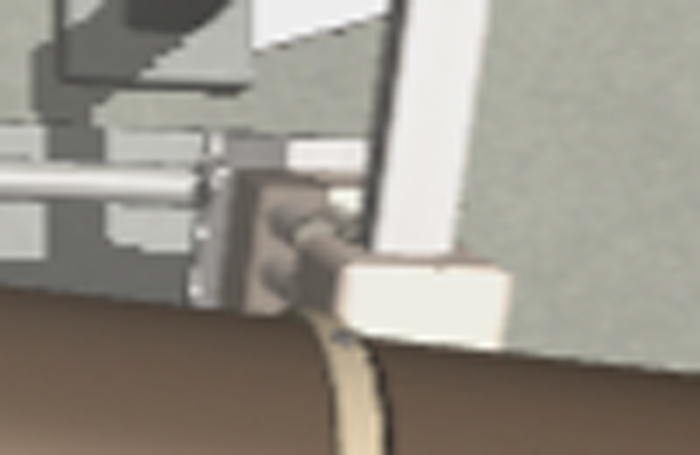

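The tray's corner at zoom (208,137) gives a travel of about 0.227, within 2 mm of the reader centre's 0.225. The last notch is nearest, so I'll lower the bar a little and release it.

Emit:
play_rows(series=[0.0025, -0.001, 0, 0, 0.0025, -0.001, 0, 0, 0, 0, 0, 0, 0, 0, 0, 0, 0, 0, 0, 0])

```text
time_s: 18.45
tcp_pos: [0.5132, -0.2602, 0.1774]
eef_rot: [-38.3, 90.0, 48.4]
contact_force: [5.2, -0.8, -7.5]
gripper_width: 0.0137
```

Emit:
play_rows(series=[0, 0, 0, 0, 0, 0, 0, 0, 0, 0, 0, 0, 0, 0, 0, 0, 0, 0, 0, 0], jaw=50)

```text
time_s: 18.87
tcp_pos: [0.5126, -0.2606, 0.1782]
eef_rot: [-120.4, 90.0, -33.8]
contact_force: [0.1, 0.7, 0.9]
gripper_width: 0.0404
```

Emit:
play_rows(series=[0, 0, 0, 0, 0, 0, 0, 0, 0, 0, 0, 0, 0, 0, 0, 0, 0, 0, 0, 0])

```text
time_s: 19.28
tcp_pos: [0.5127, -0.2606, 0.1779]
eef_rot: [123.7, 90.0, -149.7]
contact_force: [1.0, -0.4, -0.5]
gripper_width: 0.044
```

Run:
```python
from tr import *
goto([.5108,-.0327-.23,.1819],86.7)
t=cam("top");cv2.imwrite("pics/t16.png",cv2.resize(t["img"][150:215,400:500],None,fx=7,fy=7,interpolation=cv2.INTER_CUBIC))
s=cam("side");cv2.imwrite("pics/s16.png",cv2.resize(s["img"][70:200,310:460],None,fx=4.6,fy=4.6,interpolation=cv2.INTER_CUBIC))
cam("wrist","w16")
```

```text
t 19.28 pos [ 0.5127 -0.2606  0.1779] j [ -7.5  13.3 -16.2   0.  -60.5 -85.9] F [ 1.  -0.4 -0.5] w 0.044
tool shift [-0.004   0.0018 -0.0022]
jaw yaw 86.66 tooly yaw 176.66
need world yaw turn (ccw+) 0.04  spin rad -0.000611650304652597
```

View pics/t16.png

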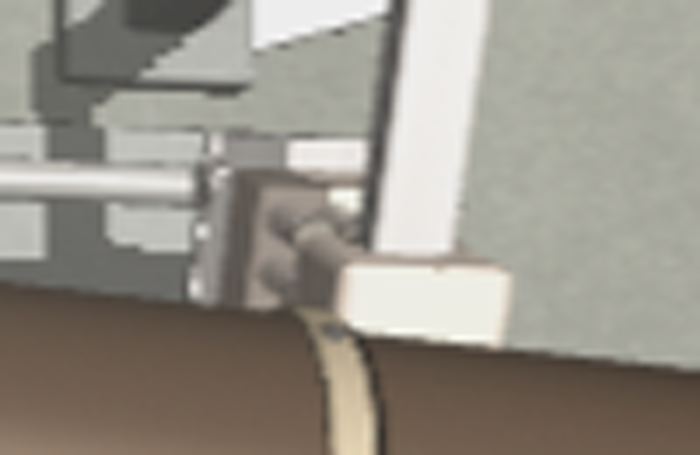

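View pics/s16.png

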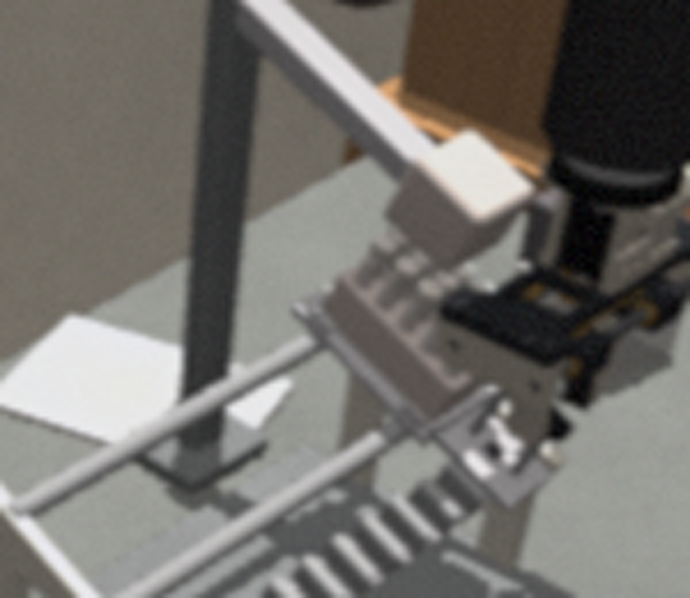

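View pics/w16.png

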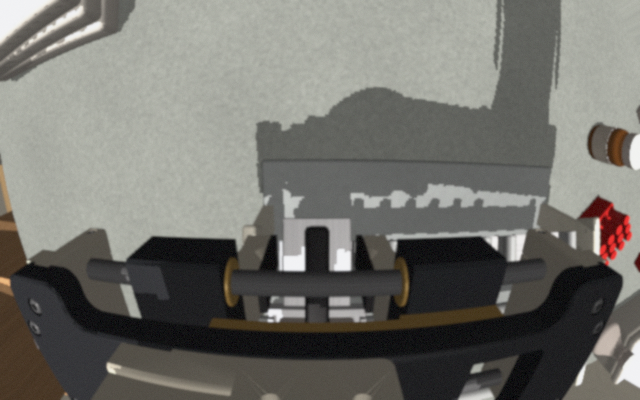

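The bar dropped with no visible sideways pull. I'll retreat up and back, away from the reader, and inspect.

Emit:
play_rows(series=[-0.01, 0.005, 0, 0, -0.02, 0.012, 0, 0, -0.02, 0.02, 0, 0, -0.02, 0.025, 0, 0, -0.015, 0.02, 0, 0])

```text
time_s: 19.85
tcp_pos: [0.4296, -0.2559, 0.2651]
eef_rot: [-116.4, 89.9, -29.8]
contact_force: [-0.6, -0.1, -0.8]
gripper_width: 0.044
```

Emit:
play_rows(series=[0, 0, 0.025, 0, 0, 0, 0.03, 0, 0, 0, 0.03, 0, 0, 0, 0.025, 0, 0, 0, 0, 0])

```text
time_s: 20.27
tcp_pos: [0.4371, -0.1433, 0.2641]
eef_rot: [-67.4, 89.9, 19.4]
contact_force: [-0.2, 0.2, -0.9]
gripper_width: 0.0438
```

Run:
```python
from tr import *
goto([.5108,-.0327-.23,.1819],86.7)
t=cam("top","t17")
s=cam("side","s17f");cv2.imwrite("pics/s17.png",cv2.resize(s["img"][70:200,310:460],None,fx=4.6,fy=4.6,interpolation=cv2.INTER_CUBIC))
cam("wrist","w17")
```

```text
t 20.27 pos [ 0.4371 -0.1433  0.2641] j [  6.5  -1.8 -21.7  -0.  -70.  -99.7] F [-0.2  0.2 -0.9] w 0.0438
tool shift [ 0.0822 -0.0801 -0.1152]
jaw yaw 86.79 tooly yaw 176.79
need world yaw turn (ccw+) -0.09  spin rad 0.0015588369291990544
```

View pics/t17.png

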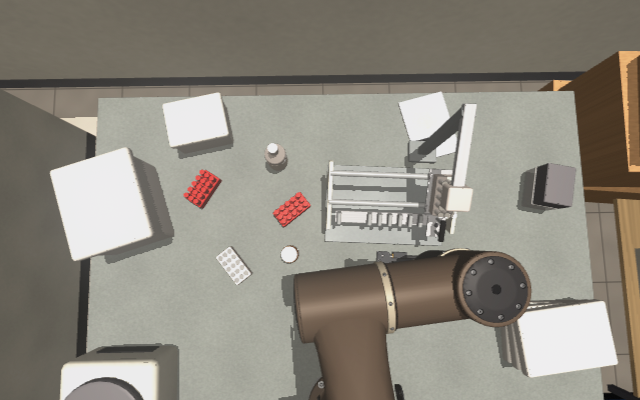

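View pics/s17.png

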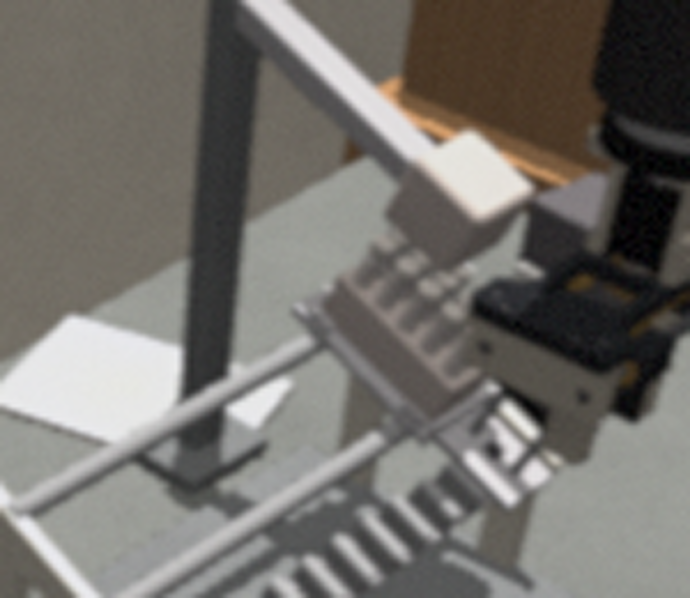

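View pics/w17.png

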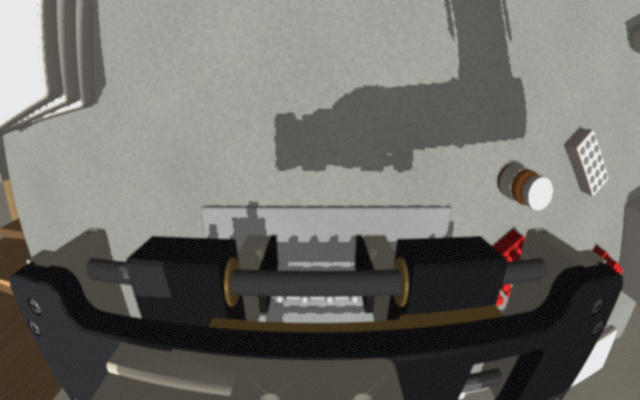

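```bash
python3 - <<'E'
from tr import *
t=cam("top");s=cam("side")
cv2.imwrite("pics/t18.png",cv2.resize(t["img"][160:250,410:490],None,fx=6.6,fy=6.6,interpolation=cv2.INTER_CUBIC))
o,R=frame(.6422,-.17178,-.0606)
for q in (.2253,.228,.232):
  for l in (0,.015): print(q,l,[((proj(t,o+R@np.array([x,.1331-q,.059+l]))-[410,160]+.5)*6.6).round().tolist() for x in (-.064,-.124)])
E
python3 - <<'E'
import cv2
i=cv2.imread("pics/side0.png");j=cv2.imread("pics/s17f.png")
E
```

```text
0.2253 0 [[218.0, 406.0], [199.0, 544.0]]
0.2253 0.015 [[230.0, 418.0], [210.0, 557.0]]
0.228 0 [[225.0, 406.0], [205.0, 544.0]]
0.228 0.015 [[237.0, 418.0], [217.0, 557.0]]
0.232 0 [[235.0, 407.0], [215.0, 544.0]]
0.232 0.015 [[247.0, 418.0], [227.0, 558.0]]
```

View pics/t18.png

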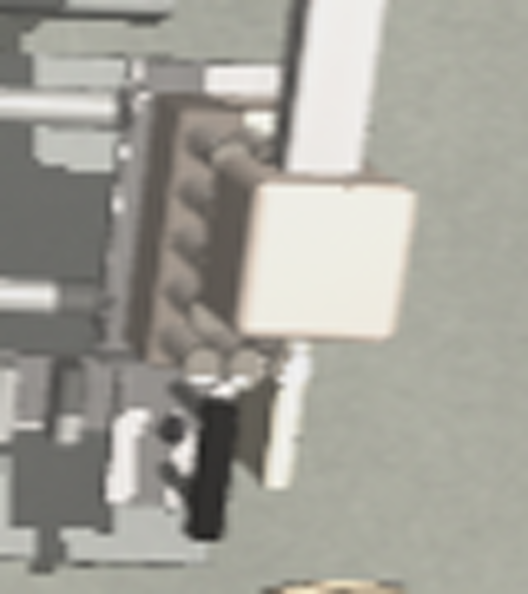

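The bar's low end is at zoom (205,540). The model gives (205,544) for bar down at 0.228 travel and about y=557 if it were raised, so it's home. The rack is flat in the tray under the head, so I'll hand in.

```bash
python3 -c "
from plant import close_job
print(close_job())"
```

```text
the job is handed in; nothing more can be done
None
```

The job is handed in at about 20 s of robot time; no verdict was given. I laid the full rack in the tray and released it. I then lifted the black bar about 21 mm, slid the carriage about 228 mm and let the bar drop into the last notch.

- **Bar:** in the last top view its low end sits within about 1 px of where it should be when fully down. The 11 N spring load left the tool after release.
- **Tray under the reader:** I measured the tray about 2–3 mm from the reader's centre along the track. My separate estimate of the notch positions put this notch about 4 mm further along than the bar came to rest; both are inside the 20 mm limit.
- **Rack:** it looks flat in the tray and against the lip in the top and side views. The reader head hides part of it, so its final position in the tray is judged by eye.
- **Bystanders and reader:** the empty rack, jar and bottle look unmoved, and no unexpected force showed during the slide. At the end the arm was clear of everything.

The tool could not be tilted, so I gripped the rack upright and 20 mm toward its uphill end, then let it pivot onto the slope. Contact came within 1 mm of where I calculated.

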